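# Set test tiles to dry over a stirred bowl of drying beads

## Robot

A 7-joint arm with a two-finger parallel gripper is mounted at the origin on the work surface. World frame = base frame: x ahead of the robot, y to its left, z up, the work surface at z = 0. Lengths are in m, angles in rad, forces in N, time in s.
With the tool pointing down it reaches from about 0.4 to 0.9 m from the base axis. Payload 5.6 kg.
Tool frame: the origin (TCP) lies midway between the tips of the shut fingers; the grasp point (between the pads) lies 19 mm behind it (r.hold_point_z is the distance from the TCP to the grasp point, in m); z points along the fingers, y is the line along which they close (so a half turn about z gives the same grasp; the last joint's range is limited). The gripper opens to 92 mm and grips with 3 to 60 N. Pads are 20 mm wide; open, the fingers measure 128 mm over their backs; the gripper's body (75 mm by 189 mm) begins 69 mm behind the grasp point.
Start: joints at [-1.207, 0.468, -0.012, 1.603, 0.006, 1.071, -0.056], TCP at [0.257, 0.597, 0.215] pointing down, gripper open.
Joint ranges: [-2.53, 2.53], [-0.31, 2.02], [-1.57, 1.55], [0.28, 2.44], [-1.29, 4.43], [0.15, 1.84], [-2.92, 2.92]. Speed limits (rad/s): [2.57, 2.57, 3.14, 3.14, 3.14, 3.14, 3.14].

## Interface

Orientations are given as a unit quaternion [w, x, y, z].
In Python, from cell import r, eyes, order gives the robot as it stands.
- The arm moves only by the tool carry_out, never from a script. Its argument "steps" is a list of rows, each a list of 4 numbers: the shift along the tool's x, y, z scaled (see below), then the turn about the tool's z scaled (see below). In form: [[dx, dy, dz, spin], ...]. A call has exactly 10 rows; each row shifts and turns the commanded pose from where the row before left it, along the tool's axes as they then stand; what a row does not reach is not made up. The controller multiplies each number of a shift by 0.03 m and each number of a turn by 0.08 rad. A row lasts 1/8 s, in which the tool goes at most 62.5 mm and 10.7 degrees, less where a joint would pass 70% of its speed; a pose out of reach is approached as far as the arm can. A call with a number of a shift or a turn outside -1 to 1 is refused whole. A call with a gripper value outside its range is refused whole. "claw" is the closure, from -1 (fully open) to 1 (shut), set as the call begins (left out, the last holds). The fingers move at their own pace and stop on an object; the grip force is fixed at half the most. Time passes only in rows, so rows that do not move let the fingers close, or fill a call up. It gives the time, the measured TCP pose, the force, the opening and the grip force at its end, in the units of the state.
- r.observe(): the state, without advancing time (a new reading comes with each control period).
- eyes.camera(name): name is "scene" or "top" or "wrist"; returns a dict with "image" (420x560x3 uint8, red, green, blue), "camera_matrix" (3x3 intrinsics, pixels), "rvec" (rotation vector, rad) and "tvec" (3), from world to camera coordinates, as OpenCV has them. Camera axes: x right, y down, z forward; pixel columns grow to the right and rows downward; lengths in m; the calibration is good to about 2 mm. A picture is of the moment at which its call begins. There is no depth.
- order.sign_off(): hands the job in; it is judged then, once.
The state is a dict: "time": time; "joint_pos": joint angles; "joint_vel": joint speeds; "joint_efforts": joint torques, N m; "position": TCP position; "orientation": TCP orientation; "wrist_force": force on the tool from outside, world axes, zero at the start; "ft_torque": the same for the moment, N m; "gripper_width": finger opening in m; "grip_force": force on a finger pad.
Only numpy, scipy, OpenCV 4.12 (cv2) and the standard library are available. Lean on these libraries where they do the work, as an engineer would, in place of code of your own. Each camera call takes 0.05 s, during which the arm holds its last target. There are 200 camera calls.

## Task

Get the fresh test tiles drying: with the pestle, stir the drying beads in wide rounds, at least five full rounds, so that most of them change place, then stand the pestle back upright on its coaster. Slide the bowl by its handle along the bench, without lifting it, in under the sloped rack up to the stop rail, handle left sticking out of the open end, and lay every tile flat on the sloped board, its length up the slope, glazed face up and its lower end right against the cleat. All beads must stay in the bowl, and leave the mug, jar and plaster block alone.

Things in the scene. Friction and masses are not known exactly. Their poses are not given: they have to be found in the camera images.
- rack: Fixed wooden drying rack: four 20 mm square legs carry a sloped board; under it an open passage along the rack's y axis, 186 mm wide between the legs, 85 mm high or more. Origin at bench level under the board's middle; x from the low to the high side (away from the robot, within 0.12 rad), y level. The bowl enters at the end y = -170 mm. The rack's outline is 226 mm in x, 340 mm in y, 180 mm high.
- rack_stop (a point): Middle of the face of the stop rail, a low cross rail inside the passage (z 20 to 50 mm), at y = +58 mm in the rack frame. The bowl touches it when its centre is at rack x = 0, y = -20 mm.
- board: Sloped plywood board of the rack, 240 mm up the slope, 340 mm wide, at 20 degrees. Origin at the middle of its upper face, 139 mm above the bench; x up the slope, y level, z square out of the face. Side lips 12 mm high, inner faces at y = +-160 mm. Four tiles side by side fit at about y = -105, -35, 35, 105 mm. A tile does not slide down by itself.
- cleat (a point): Middle of the cleat face that tiles rest against, at the board surface (x = -105 mm in the board frame). The dark cleat, 14 mm high and 15 mm wide, runs along the whole low edge of the board.
- bowl: Loose white round bowl, about 0.7 kg, outer diameter 156 mm, 60 mm high, wall 5 mm, flat inner floor 6 mm above its underside and 63 mm in radius. Origin at the centre of its underside. A straight bar handle, 24 mm wide, 16 mm thick, runs along the bowl's -y axis out to 228 mm from the centre, mid-height 48 mm. Starts on the bench at the rack's open end, handle away from it within 0.4 rad.
- bowl_mid (a point): Point on the bowl's axis 20 mm above its underside.
- bowl_handle (a point): Middle of the outer end of the bowl's handle.
- pestle: Loose stirring rod: white ceramic foot 36 mm in diameter and 30 mm high, then a wooden stem 20 mm in diameter up to 180 mm; 0.11 to 0.21 kg. It stands upright by itself on its flat foot, on the coaster at the start. Origin at the centre of the foot's underside, z up the stem.
- pestle_foot (a point): Centre of the underside of the pestle's foot (same point as pestle).
- coaster: Fixed round cork coaster on the bench, 80 mm in diameter, 5 mm thick; origin at the centre of its underside.
- mug: Bystander: white mug, 84 mm across, 90 mm high, at the far side of the bench. Leave alone.
- jar: Bystander: amber jar with white cap, 72 mm across, 90 mm high. Leave alone.
- block: Bystander: round plaster block, 70 mm across, 50 mm high. Leave alone.
- bead0: Chunky round clay drying bead, 26 mm in diameter, 18 g, loose in the bowl in one layer; origin at its centre.
- bead1: Chunky round clay drying bead, 26 mm in diameter, 18 g, loose in the bowl in one layer; origin at its centre.
- bead2: Chunky round clay drying bead, 26 mm in diameter, 18 g, loose in the bowl in one layer; origin at its centre.
- bead3: Chunky round clay drying bead, 26 mm in diameter, 18 g, loose in the bowl in one layer; origin at its centre.
- bead4: Chunky round clay drying bead, 26 mm in diameter, 18 g, loose in the bowl in one layer; origin at its centre.
- bead5: Chunky round clay drying bead, 26 mm in diameter, 18 g, loose in the bowl in one layer; origin at its centre.
- tile0: Loose terracotta test tile with a white-glazed face, 90 mm long (its x axis) x 36 mm wide (y) x 10 mm thick (z), 65 g, origin at the centre of its underside. Starts flat on the bench right of the robot, glazed face up, length roughly pointing away from the robot. Two to four of the four are present; absent ones read None from the start.
- tile1: Loose terracotta test tile with a white-glazed face, 90 mm long (its x axis) x 36 mm wide (y) x 10 mm thick (z), 65 g, origin at the centre of its underside. Starts flat on the bench right of the robot, glazed face up, length roughly pointing away from the robot. Two to four of the four are present; absent ones read None from the start.
- tile2: Loose terracotta test tile with a white-glazed face, 90 mm long (its x axis) x 36 mm wide (y) x 10 mm thick (z), 65 g, origin at the centre of its underside. Starts flat on the bench right of the robot, glazed face up, length roughly pointing away from the robot. Two to four of the four are present; absent ones read None from the start.
- tile3: Loose terracotta test tile with a white-glazed face, 90 mm long (its x axis) x 36 mm wide (y) x 10 mm thick (z), 65 g, origin at the centre of its underside. Starts flat on the bench right of the robot, glazed face up, length roughly pointing away from the robot. Two to four of the four are present; absent ones read None from the start.

How it is judged:
By the outcome, as a careful person would: the job done as asked, in the order asked, and still so for the second after the job is handed in, with the robot touching nothing.
Of tile0, tile1, tile2, tile3 only 2 to 4 are there at a start; the rules pass over those that are not, and their reading is None.
At some moment in a run one of tile0, tile1, tile2, tile3 may be knocked a few centimetres aside while the robot is not near it.
It also fails if it takes over 210 s, if anything falls off the work surface, if the arm or the gripper's body presses on something with over 40 N, if the wrist force passes 120 N, or if a joint passes its speed limit or range.

## Working session

There is one attempt and no reset: what is moved stays moved. The work goes in short steps, Python scripts to look and compute and a tool call to move; the robot and the scene stay as the last step left them, time stands still between calls to the robot, and variables do not carry over. Pictures are saved under pics/ and viewed, at most 14 in all, crops included, and the job is handed in when it is done.

Besides the shell and the picture viewer there is one more tool, called after "Request:" as name([rows], argument=value, ...), one row to a line, values as JSON. carry_out: Moves the arm, as the interface text tells. Its arguments: {"type":"object","properties":{"steps":{"type":"array"},"claw":{"type":"number"}},"required":["steps"]}

```bash
ls; mkdir -p pics; python3 - <<'E'
from cell import r,eyes,order
import cv2,numpy as np
print(r.observe())
for n in ("scene","top"):
    c=eyes.camera(n); cv2.imwrite(f"pics/{n}0.png",c["image"][:,:,::-1]); print(n,c["camera_matrix"].tolist(),c["rvec"],c["tvec"])
E
```

```text
pics
{'time': 0.0, 'joint_pos': array([-1.20703689,  0.46835081, -0.01158882,  1.60364078,  0.00601012,
        1.07138315, -0.0562556 ]), 'joint_vel': array([ 0.00146089,  0.00029542,  0.00037679,  0.00092324, -0.00221734,
       -0.00051677, -0.00133504]), 'joint_efforts': array([ 1.99254605e-04, -5.20580363e+01, -1.23236826e-02, -2.43745083e+01,
       -5.65810071e-02,  1.71631709e-02,  1.37090310e-04]), 'position': array([0.25700585, 0.59639237, 0.21365035]), 'orientation': array([-1.08443583e-04,  2.01993745e-01,  9.79386422e-01, -8.67240195e-04]), 'wrist_force': array([-0.45772138, -0.75968679,  0.32317667]), 'ft_torque': array([ 0.01952   ,  0.01180199, -0.03722562]), 'grip_force': 0.0, 'gripper_width': 0.09174384486505448}
scene [[414.1938310468732, 0.0, 273.1898525850619], [0.0, 414.1938310468732, 209.2429162548942], [0.0, 0.0, 1.0]] [ 2.12845052  0.61988606 -0.29875623] [-0.47820583 -0.13150872  1.27921431]
top [[387.3579923733979, 0.0, 276.69843620898735], [0.0, 387.3579923733979, 205.1070689376146], [0.0, 0.0, 1.0]] [ 2.09360902 -2.15639325  0.18199226] [-0.05384247  0.58668844  0.83844065]
```

View pics/scene0.png

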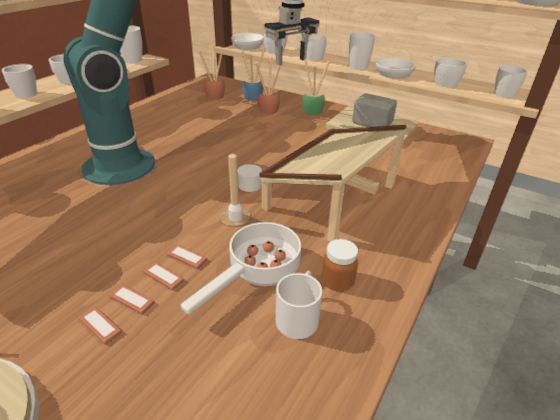

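View pics/top0.png

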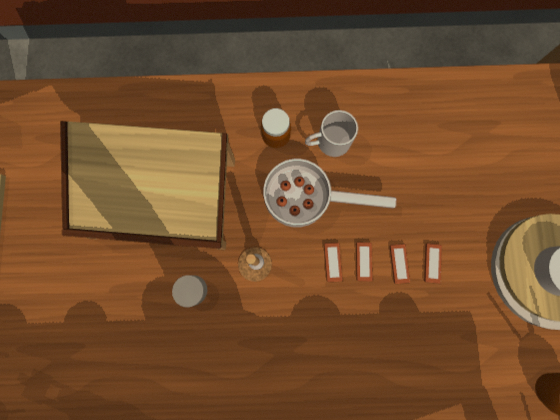

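The top view shows four tiles at about (333,262), (364,262), (400,264) and (433,262). The bowl is at (297,193) with its handle end at (395,202), the pestle is at (256,262), and the rack board is at (63–227, 123–245) with its low cleat edge at the bottom. Next I'll measure all of these.

```bash
cat > h.py <<'E'
import numpy as np,cv2
from scipy.spatial.transform import Rotation as R
from cell import r,eyes,order
def cam(n,save=None):
    c=eyes.camera(n); c["M"]=cv2.Rodrigues(np.array(c["rvec"],float))[0]
    if save: cv2.imwrite(f"pics/{save}.png",c["image"][:,:,::-1])
    return c
def ray(c,uv,z):
    uv=np.atleast_2d(np.array(uv,float)); K=np.array(c["camera_matrix"])
    d=(np.linalg.inv(K)@np.c_[uv,np.ones(len(uv))].T).T@c["M"]
    o=-c["M"].T@np.array(c["tvec"]).ravel()
    return (o+d*((z-o[2])/d[:,2])[:,None])[:,:2]
def proj(c,p):
    return cv2.projectPoints(np.array(p,float).reshape(-1,1,3),np.array(c["rvec"],float),np.array(c["tvec"],float),np.array(c["camera_matrix"]),None)[0][:,0]
def white(c,v=130,s=60):
    h=cv2.cvtColor(c["image"],cv2.COLOR_RGB2HSV)
    return ((h[...,2]>v)&(h[...,1]<s)).astype(np.uint8)*255
def rel(dx,dy):
    "world shift -> tool axes, in units of 0.03 m"
    q=r.observe()["orientation"]; m=R.from_quat([q[1],q[2],q[3],q[0]]).as_matrix()
    return m.T@np.array([dx,dy,0])/0.03
def st():
    s=r.observe(); q=s["orientation"]; m=R.from_quat([q[1],q[2],q[3],q[0]]).as_matrix()
    print("t",round(s["time"],2),"p",s["position"].round(4),"yaxis ang",np.arctan2(m[1,1],m[0,1]).round(3),"j7",s["joint_pos"][6].round(3),"w",s["gripper_width"].round(4),"F",s["wrist_force"].round(1))
E
python3 - <<'E'
from h import *
c=cam("top"); print("cam",-c["M"].T@c["tvec"])
w=white(c); cn,_=cv2.findContours(w,cv2.RETR_EXTERNAL,cv2.CHAIN_APPROX_NONE)
for k in cn:
    a=cv2.contourArea(k)
    if a<60: continue
    print(a,cv2.boundingRect(k),[np.round(x,1) for x in cv2.minAreaRect(k)])
im=c["image"]; cv2.imwrite("pics/rack4.png",cv2.resize(im[110:260,50:240],None,fx=4,fy=4,interpolation=cv2.INTER_CUBIC)[:,:,::-1])
cv2.imwrite("pics/bowl4.png",cv2.resize(im[150:290,230:420],None,fx=4,fy=4,interpolation=cv2.INTER_CUBIC)[:,:,::-1])
st()
E
```

```text
cam [ 0.4273003  -0.07499093  0.9283727 ]
668.5 (173, 276, 30, 30) [array([187.5, 290.5]), array([29., 29.]), np.float64(90.0)]
227.0 (394, 249, 13, 30) [array([399.9, 263.6]), array([30.1,  8.8]), np.float64(82.9)]
282.5 (549, 248, 11, 42) [array([554. , 268.5]), array([41., 10.]), np.float64(90.0)]
225.5 (429, 248, 10, 31) [array([433.3, 263. ]), array([ 8.9, 29.7]), np.float64(3.0)]
223.0 (328, 248, 11, 30) [array([332.8, 262.2]), array([29.2,  8.9]), np.float64(84.8)]
231.5 (360, 247, 9, 30) [array([364. , 261.5]), array([29.,  8.]), np.float64(90.0)]
529.5 (496, 241, 64, 88) [array([519.4, 292.3]), array([104. ,  30.5]), np.float64(54.9)]
4008.0 (264, 159, 132, 67) [array([324.9, 204.1]), array([128.8,  66.7]), np.float64(23.3)]
68.0 (306, 132, 16, 14) [array([314.1, 139.3]), array([10.1, 16.4]), np.float64(71.6)]
1095.5 (321, 110, 37, 46) [array([340.5, 131.2]), array([43. , 35.5]), np.float64(69.8)]
538.0 (262, 108, 27, 28) [array([275.5, 121.5]), array([26.9, 25.5]), np.float64(45.0)]Traceback (most recent call last):
  File "<stdin>", line 10, in <module>
  File "h.py", line 24, in st
    print("t",round(s["time"],2),"p",s["position"].round(4),"yaxis ang",np.arctan2(m[1,1],m[0,1]).round(3),"j7",s["joint_pos"][6].round(3),"w",s["gripper_width"].round(4),"F",s["wrist_force"].round(1))
                                                                                                                                               ^^^^^^^^^^^^^^^^^^^^^^^^
AttributeError: 'float' object has no attribute 'round'
```

View pics/rack4.png

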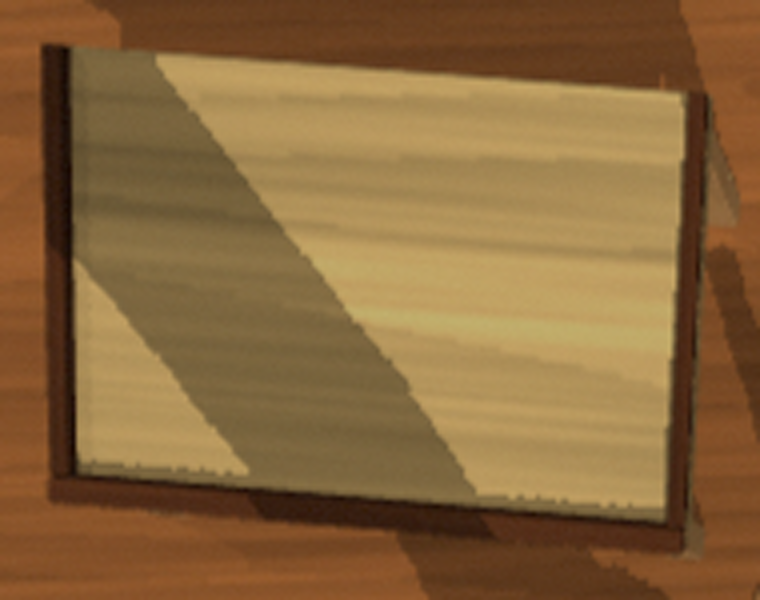

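View pics/bowl4.png

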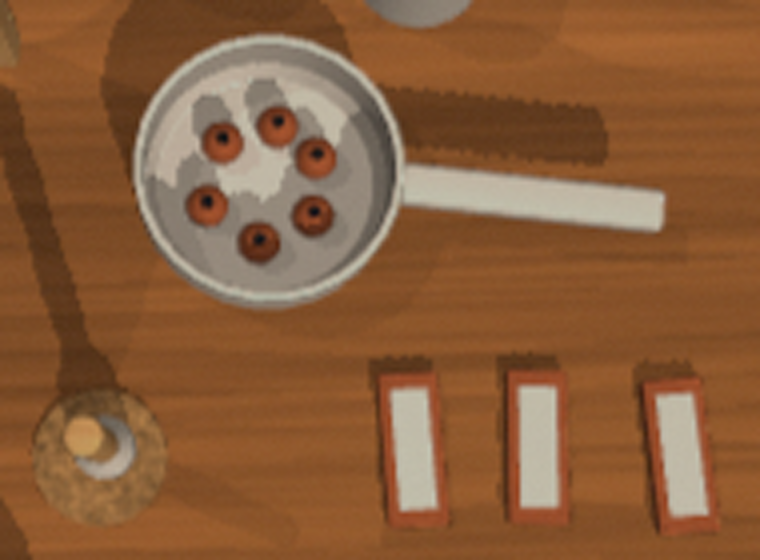

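The rack crop shows the board face with corners at (72,48), (685,92), (665,520) and (78,475), a dark cleat along the bottom and side lips. In the bowl crop the rim centre is at (269,171), the handle end at (663,212), the coaster centre at (99,457) and the pestle top at (83,437).

```bash
sed -i 's/"w",s\["gripper_width"\].round(4)/"w",round(s["gripper_width"],4),"g",round(s["grip_force"],1)/' h.py; python3 - <<'E'
from h import *
c=cam("top")
rk=lambda p:np.array(p)/4+[50,110]; bw=lambda p:np.array(p)/4+[230,150]
A=ray(c,rk((72,48)),.180)[0];B=ray(c,rk((685,92)),.188)[0]
C=ray(c,rk((685,552)),.098)[0];D=ray(c,rk((48,502)),.098)[0]
E=ray(c,rk((78,475)),.105)[0];F=ray(c,rk((665,522)),.112)[0]
print("topL,R",A,B,"lowL,R",D,C,"cleat",E,F)
for P,Q in((A,B),(D,C),(E,F)): d=P-Q; print("len",np.hypot(*d).round(4),"yaw",np.arctan2(-d[0],d[1]).round(4),"mid",(P+Q)/2)
b=ray(c,bw((269,171)),.06)[0];h=ray(c,bw((663.5,212)),.056)[0]
print("bowl",b,"hend",h,"dist",np.hypot(*(h-b)),"handle dir ang",np.arctan2(h[1]-b[1],h[0]-b[0]))
print("bead",[ray(c,bw(p),.025)[0].round(3) for p in((222,142),(278,125),(316,158),(314,215),(259,243),(206,205))])
print("coaster",ray(c,bw((99,457)),.005),"pestle top",ray(c,bw((83,437)),.185))
for p in((332.8,262.2),(364,261.5),(399.9,263.6),(433.3,263)): print("tile",ray(c,p,.01))
print("jar",ray(c,(275.5,121.5),.09),"mug",ray(c,(338,132),.09),"block",ray(c,(187.5,290.5),.05))
cn,_=cv2.findContours(white(c),cv2.RETR_EXTERNAL,cv2.CHAIN_APPROX_NONE)
for k in cn:
    if 200<cv2.contourArea(k)<240:
        q=ray(c,k[:,0],.01); l=cv2.fitLine(q.astype(np.float32),cv2.DIST_L2,0,.01,.01).ravel(); print(q.mean(0),"ang",np.arctan2(l[1],l[0]))
st()
E
```

```text
topL,R [0.74811348 0.35155058] [0.71112653 0.03554368] lowL,R [0.52401845 0.39395568] [0.48702123 0.04985076] cleat [0.53728112 0.37483117] [0.50209348 0.05825276]
len 0.3182 yaw -0.1165 mid [0.72962001 0.19354713]
len 0.3461 yaw -0.1071 mid [0.50551984 0.22190322]
len 0.3185 yaw -0.1107 mid [0.5196873  0.21654197]
bowl [ 0.61070644 -0.1190459 ] hend [ 0.5807341  -0.34335172] dist 0.22629944826690054 handle dir ang -1.7036321254828812
bead [array([ 0.637, -0.093]), array([ 0.646, -0.127]), array([ 0.625, -0.149]), array([ 0.591, -0.146]), array([ 0.575, -0.113]), array([ 0.599, -0.083])]
coaster [[ 0.45319455 -0.01513018]] pestle top [[ 0.45777694 -0.01936048]]
tile [[ 0.45250815 -0.19848865]]
tile [[ 0.45201343 -0.27153666]]
tile [[ 0.44472942 -0.35493854]]
tile [[ 0.44386018 -0.43284972]]
jar [[ 0.77234679 -0.07415057]] mug [[ 0.74250319 -0.21541322]] block [[0.39861125 0.13241623]]
[ 0.44559456 -0.35506817] ang 0.047958676
[ 0.44440104 -0.43329111] ang -0.15208288
[ 0.45303135 -0.19878177] ang 0.03398442
[ 0.45257316 -0.2717017 ] ang -0.06541762
t 0.2 p [0.2571 0.5966 0.214 ] yaxis ang 1.164 j7 -0.056 w 0.0917 g 0.0 F [0.1 0.2 0. ]
```

Request:
carry_out([
  [0,0,0,-0.5],
  [0,0,0,-0.5],
  [0,0,0,-0.5],
  [0,0,0,-0.5],
  [0,0,0,-0.5],
  [0,0,0,-0.5],
  [0,0,0,-0.5],
  [0,0,0,-0.5],
  [0,0,0,-0.5],
  [0,0,0,-0.59],
], claw=-1)

```text
time: 1.45
position: [0.2572, 0.5969, 0.2146]
orientation: [0.0, -0.002, 1.0, -0.0]
wrist_force: [0.6, 0.5, 1.0]
gripper_width: 0.0918
grip_force: 0.0
```

```bash
python3 -c "
from h import *
st(); p=r.observe()['position']; print(rel(.456-p[0],-.017-p[1]))"
```

```text
t 1.45 p [0.2572 0.5969 0.2146] yaxis ang 1.574 j7 0.318 w 0.0918 g 0.0 F [0.6 0.5 1. ]
[-6.56106261e+00 -2.04855283e+01  5.01515043e-04]
```

Request:
carry_out([
  [-0.33,-1,0,0],
  [-0.33,-1,0,0],
  [-0.33,-1,0,0],
  [-0.33,-1,0,0],
  [-0.33,-1,0,0],
  [-0.33,-1,0,0],
  [-0.33,-1,0,0],
  [-0.33,-1,0,0],
  [-0.33,-1,0,0],
  [-0.33,-1,0,0],
])

```text
time: 2.7
position: [0.3567, 0.296, 0.2148]
orientation: [0.0, -0.001, 1.0, 0.0]
wrist_force: [1.0, 1.3, 0.3]
gripper_width: 0.0919
grip_force: 0.0
```

Request:
carry_out([
  [-0.33,-1,0,0],
  [-0.33,-1,0,0],
  [-0.33,-1,0,0],
  [-0.33,-1,0,0],
  [-0.33,-1,0,0],
  [-0.33,-1,0,0],
  [-0.33,-1,0,0],
  [-0.33,-1,0,0],
  [-0.33,-1,0,0],
  [0,0,0,0],
])

```text
time: 3.95
position: [0.446, 0.0251, 0.2148]
orientation: [0.0, 0.001, 1.0, -0.0]
wrist_force: [-0.1, 0.5, -1.0]
gripper_width: 0.0915
grip_force: 0.0
```

```bash
python3 -c "
from h import *
c=cam('wrist','w1'); print(-c['M'].T@c['tvec'])
st(); p=r.observe()['position']; print(rel(.456-p[0],-.017-p[1])); print(proj(c,[[.4535,-.016,.005],[.4535,-.016,.185]]))"
```

```text
[0.37163062 0.02510873 0.38399862]
t 4.0 p [0.4456 0.0266 0.2147] yaxis ang 1.57 j7 1.475 w 0.0919 g 0.0 F [ 0.  -0.1 -0.1]
[-3.47129084e-01 -1.45272602e+00 -1.54396742e-04]
[[243.39071125 186.69039117]
 [211.61596301 252.83707519]]
```

View pics/w1.png

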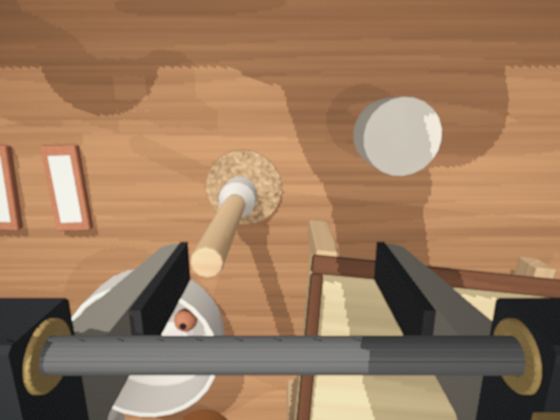

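The wrist view shows the coaster at (244,187), the pestle foot at about (239,197) and the stem top at about (208,261).

```bash
python3 -c "
from h import *
c=cam('wrist'); print(ray(c,(208,261),.185),ray(c,(239,196),.025),ray(c,(244,187),.005))
p=r.observe()['position']; q=ray(c,(208,261),.185)[0]; print(rel(q[0]-p[0],q[1]-p[1]))"
```

```text
[[ 0.45814011 -0.01675651]] [[ 0.45815368 -0.01680843]] [[ 0.45333507 -0.01368379]]
[-4.24194242e-01 -1.47444178e+00 -5.85592250e-04]
```

Request:
carry_out([
  [-0.22,-0.74,0,0],
  [-0.21,-0.74,0,0],
  [0,0,0,0],
  [0,0,0.5,0],
  [0,0,0.5,0],
  [0,0,0.5,0],
  [0,0,0.5,0],
  [0,0,0.5,0],
  [0,0,0.46,0],
  [0,0,0,0],
])

```text
time: 5.3
position: [0.4577, -0.0175, 0.1247]
orientation: [-0.001, -0.0, 1.0, -0.0]
wrist_force: [0.2, -0.3, 0.2]
gripper_width: 0.0918
grip_force: 0.0
```

Request:
carry_out([
  [0,0,0,0],
  [0,0,0,0],
  [0,0,0,0],
  [0,0,0,0],
  [0,0,0,0],
  [0,0,0,0],
  [0,0,0,0],
  [0,0,0,0],
  [0,0,0,0],
  [0,0,0,0],
], claw=1)

```text
time: 6.55
position: [0.4584, -0.0174, 0.1257]
orientation: [-0.0, -0.0, 1.0, -0.0]
wrist_force: [0.4, 0.2, -0.7]
gripper_width: 0.0195
grip_force: 30.0
```

Request:
carry_out([
  [0,0,-0.5,0],
  [0,0,-0.5,0],
  [0,0,-0.5,0],
  [0,0,-0.5,0],
  [0,0,-0.5,0],
  [0,0,-0.5,0],
  [-0.5,-0.34,0,0],
  [-0.5,-0.34,0,0],
  [-0.5,-0.34,0,0],
  [-0.5,-0.34,0,0],
])

```text
time: 7.8
position: [0.5194, -0.0592, 0.2151]
orientation: [-0.001, 0.0, 1.0, -0.0]
wrist_force: [0.5, -0.0, -1.4]
gripper_width: 0.0196
grip_force: 30.0
```

Request:
carry_out([
  [-0.5,-0.34,0,0],
  [-0.5,-0.34,0,0],
  [-0.5,-0.34,0,0],
  [-0.5,-0.34,0,0],
  [-0.5,-0.34,0,0],
  [-0.59,-0.33,0,0],
  [0,0,0,0],
  [0,0,0,0],
  [0,0,0,0],
  [0,0,0,0],
])

```text
time: 9.05
position: [0.6109, -0.1187, 0.216]
orientation: [0.0, -0.0, 1.0, 0.0]
wrist_force: [0.4, 0.2, -1.1]
gripper_width: 0.0196
grip_force: 30.0
```

```bash
python3 -c "
from h import *
st(); p=r.observe()['position']; print(rel(.611-p[0],-.119-p[1]),(p[2]-.1305)/.03)
c=cam('top','t1'); im=c['image'][140:260,230:390]; cv2.imwrite('pics/t1.png',cv2.resize(im,None,fx=4,fy=4)[:,:,::-1])"
```

```text
t 9.05 p [ 0.6109 -0.1187  0.216 ] yaxis ang 1.572 j7 1.852 w 0.0196 g 30.0 F [ 0.4  0.2 -1.1]
[-2.56556357e-03 -1.05645905e-02 -2.65834863e-06] 2.8484976197710186
```

View pics/t1.png

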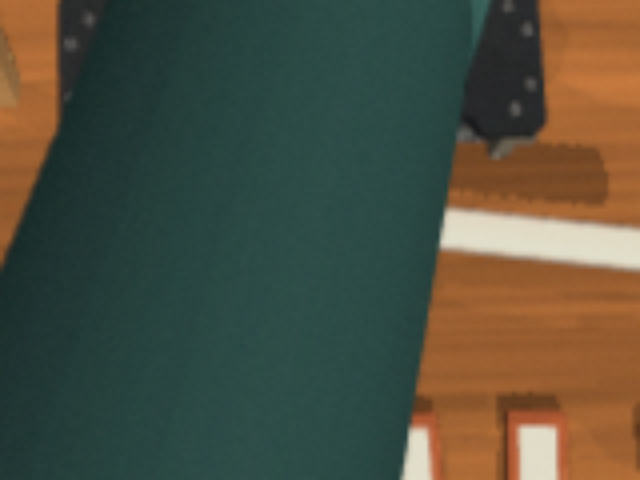

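Request:
carry_out([
  [0,0,0.35,0],
  [0,0,0.35,0],
  [0,0,0.35,0],
  [0,0,0.35,0],
  [0,0,0.35,0],
  [0,0,0.35,0],
  [0,0,0.35,0],
  [0,0,0.2,0],
  [0,0,0.2,0],
  [0,0,0,0],
])

```text
time: 10.35
position: [0.6109, -0.119, 0.1299]
orientation: [-0.0, -0.0, 1.0, 0.0]
wrist_force: [-0.6, 0.6, -1.8]
gripper_width: 0.0194
grip_force: 30.0
```

```bash
python3 -c "
from h import *
st()
P=lambda R,i:R*np.array([np.cos(i*np.pi/10),np.sin(i*np.pi/10)])/30
for f in(lambda i:P(3.2*i,i),lambda i:P(32,10+i),lambda i:P(32,i),lambda i:P(32-3.2*i,i)):
  print([[*(f(i+1)-f(i)).round(2).tolist(),0,0] for i in range(10)])
"
```

```text
t 10.35 p [ 0.6109 -0.119   0.1299] yaxis ang 1.571 j7 1.886 w 0.0194 g 30.0 F [-0.6  0.6 -1.8]
[[0.1, 0.03, 0, 0], [0.07, 0.09, 0, 0], [0.02, 0.13, 0, 0], [-0.06, 0.15, 0, 0], [-0.13, 0.13, 0, 0], [-0.2, 0.08, 0, 0], [-0.24, -0.0, 0, 0], [-0.25, -0.1, 0, 0], [-0.22, -0.2, 0, 0], [-0.15, -0.3, 0, 0]]
[[0.05, -0.33, 0, 0], [0.15, -0.3, 0, 0], [0.24, -0.24, 0, 0], [0.3, -0.15, 0, 0], [0.33, -0.05, 0, 0], [0.33, 0.05, 0, 0], [0.3, 0.15, 0, 0], [0.24, 0.24, 0, 0], [0.15, 0.3, 0, 0], [0.05, 0.33, 0, 0]]
[[-0.05, 0.33, 0, 0], [-0.15, 0.3, 0, 0], [-0.24, 0.24, 0, 0], [-0.3, 0.15, 0, 0], [-0.33, 0.05, 0, 0], [-0.33, -0.05, 0, 0], [-0.3, -0.15, 0, 0], [-0.24, -0.24, 0, 0], [-0.15, -0.3, 0, 0], [-0.05, -0.33, 0, 0]]
[[-0.15, 0.3, 0, 0], [-0.22, 0.2, 0, 0], [-0.25, 0.1, 0, 0], [-0.24, 0.0, 0, 0], [-0.2, -0.08, 0, 0], [-0.13, -0.13, 0, 0], [-0.06, -0.15, 0, 0], [0.02, -0.13, 0, 0], [0.07, -0.09, 0, 0], [0.1, -0.03, 0, 0]]
```

Request:
carry_out([
  [0.1,0.03,0,0],
  [0.07,0.09,0,0],
  [0.02,0.13,0,0],
  [-0.06,0.15,0,0],
  [-0.13,0.13,0,0],
  [-0.2,0.08,0,0],
  [-0.24,0,0,0],
  [-0.25,-0.1,0,0],
  [-0.22,-0.2,0,0],
  [-0.15,-0.3,0,0],
])

```text
time: 11.6
position: [0.6434, -0.1194, 0.1302]
orientation: [-0.0, -0.0, 1.0, -0.0]
wrist_force: [0.1, -0.6, -2.6]
gripper_width: 0.0198
grip_force: 30.0
```

Request:
carry_out([
  [0.05,-0.33,0,0],
  [0.15,-0.3,0,0],
  [0.24,-0.24,0,0],
  [0.3,-0.15,0,0],
  [0.33,-0.05,0,0],
  [0.33,0.05,0,0],
  [0.3,0.15,0,0],
  [0.24,0.24,0,0],
  [0.15,0.3,0,0],
  [0.05,0.33,0,0],
])

```text
time: 12.85
position: [0.5786, -0.1181, 0.1305]
orientation: [-0.0, -0.0, 1.0, -0.0]
wrist_force: [1.8, 0.2, -1.4]
gripper_width: 0.0196
grip_force: 30.0
```

```bash
python3 -c "
from h import *
st()
c=cam('scene','s2'); cv2.imwrite('pics/s2.png',cv2.resize(c['image'][130:320,170:370],None,fx=3,fy=3)[:,:,::-1])"
```

```text
t 12.85 p [ 0.5786 -0.1181  0.1305] yaxis ang 1.572 j7 1.888 w 0.0196 g 30.0 F [ 1.8  0.2 -1.4]
```

View pics/s2.png

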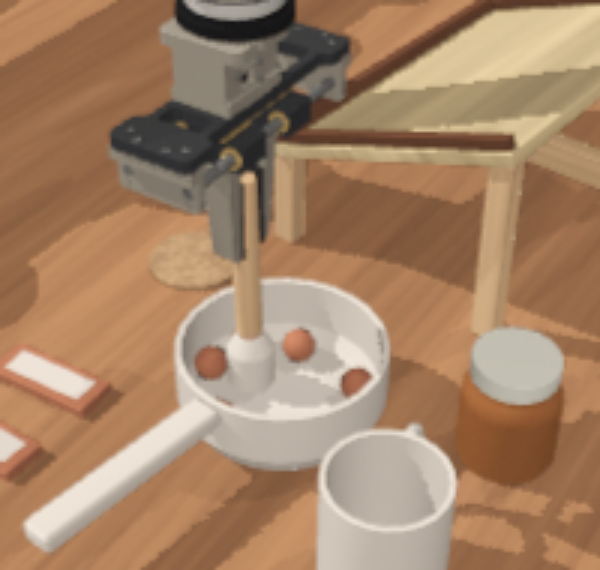

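The pestle foot is in the bowl with the beads spread around it, and none have escaped. I'll keep stirring.

Request:
carry_out([
  [-0.05,0.33,0,0],
  [-0.15,0.3,0,0],
  [-0.24,0.24,0,0],
  [-0.3,0.15,0,0],
  [-0.33,0.05,0,0],
  [-0.33,-0.05,0,0],
  [-0.3,-0.15,0,0],
  [-0.24,-0.24,0,0],
  [-0.15,-0.3,0,0],
  [-0.05,-0.33,0,0],
])

```text
time: 14.15
position: [0.6437, -0.1196, 0.1303]
orientation: [0.001, 0.0, 1.0, -0.0]
wrist_force: [-0.4, -0.7, -1.3]
gripper_width: 0.0196
grip_force: 30.0
```

Request:
carry_out([
  [0.05,-0.33,0,0],
  [0.15,-0.3,0,0],
  [0.24,-0.24,0,0],
  [0.3,-0.15,0,0],
  [0.33,-0.05,0,0],
  [0.33,0.05,0,0],
  [0.3,0.15,0,0],
  [0.24,0.24,0,0],
  [0.15,0.3,0,0],
  [0.05,0.33,0,0],
])

```text
time: 15.4
position: [0.5805, -0.12, 0.1313]
orientation: [0.003, 0.0, 1.0, -0.001]
wrist_force: [5.3, -1.1, -0.7]
gripper_width: 0.0192
grip_force: 30.0
```

Request:
carry_out([
  [-0.05,0.33,0,0],
  [-0.15,0.3,0,0],
  [-0.24,0.24,0,0],
  [-0.3,0.15,0,0],
  [-0.33,0.05,0,0],
  [-0.33,-0.05,0,0],
  [-0.3,-0.15,0,0],
  [-0.24,-0.24,0,0],
  [-0.15,-0.3,0,0],
  [-0.05,-0.33,0,0],
])

```text
time: 16.65
position: [0.6417, -0.1187, 0.1295]
orientation: [-0.002, -0.0, 1.0, 0.001]
wrist_force: [-3.6, 1.4, -1.1]
gripper_width: 0.0197
grip_force: 30.0
```

Request:
carry_out([
  [0.05,-0.33,0,0],
  [0.15,-0.3,0,0],
  [0.24,-0.24,0,0],
  [0.3,-0.15,0,0],
  [0.33,-0.05,0,0],
  [0.33,0.05,0,0],
  [0.3,0.15,0,0],
  [0.24,0.24,0,0],
  [0.15,0.3,0,0],
  [0.05,0.33,0,0],
])

```text
time: 17.9
position: [0.5795, -0.1199, 0.1309]
orientation: [0.001, -0.0, 1.0, -0.002]
wrist_force: [4.9, -4.1, 0.9]
gripper_width: 0.0196
grip_force: 30.0
```

Request:
carry_out([
  [-0.05,0.33,0,0],
  [-0.15,0.3,0,0],
  [-0.24,0.24,0,0],
  [-0.3,0.15,0,0],
  [-0.33,0.05,0,0],
  [-0.33,-0.05,0,0],
  [-0.3,-0.15,0,0],
  [-0.24,-0.24,0,0],
  [-0.15,-0.3,0,0],
  [-0.05,-0.33,0,0],
])

```text
time: 19.15
position: [0.6423, -0.1172, 0.1298]
orientation: [-0.001, -0.001, 1.0, 0.002]
wrist_force: [-2.6, 2.2, -1.7]
gripper_width: 0.0195
grip_force: 30.0
```

Request:
carry_out([
  [0.05,-0.33,0,0],
  [0.15,-0.3,0,0],
  [0.24,-0.24,0,0],
  [0.3,-0.15,0,0],
  [0.33,-0.05,0,0],
  [0.33,0.05,0,0],
  [0.3,0.15,0,0],
  [0.24,0.24,0,0],
  [0.15,0.3,0,0],
  [0.05,0.33,0,0],
])

```text
time: 20.4
position: [0.58, -0.1184, 0.1311]
orientation: [0.002, -0.0, 1.0, -0.0]
wrist_force: [4.7, 1.4, 0.2]
gripper_width: 0.0197
grip_force: 30.0
```

```bash
python3 - <<'E'
from h import *
st(); c=cam('scene')
print("white rim bbox scene", [cv2.boundingRect(k) for k in cv2.findContours(white(c,150,40),0,2)[0] if cv2.contourArea(k)>1000])
h=cv2.cvtColor(c['image'],cv2.COLOR_RGB2HSV)
p=proj(c,[[.611,-.119,.03]])[0]; print(p)
E
```

```text
t 20.4 p [ 0.58   -0.1184  0.1311] yaxis ang 1.571 j7 1.885 w 0.0197 g 30.0 F [4.7 1.4 0.2]
white rim bbox scene [(165, 224, 157, 115), (501, 186, 59, 33)]
[262.55306961 253.99808858]
```

```bash
python3 -c "
from h import *
c=cam('scene'); cv2.imwrite('pics/s3.png',cv2.resize(c['image'][210:350,160:350],None,fx=3,fy=3)[:,:,::-1])"
```

```text
(no output)
```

View pics/s3.png

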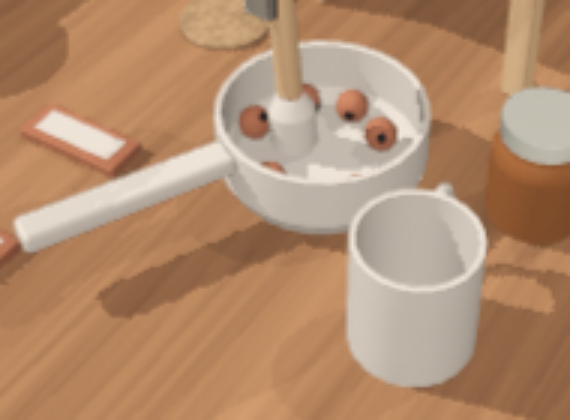

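The beads are still in the bowl. The bowl has turned a little, with the handle end moving towards the tiles. I'll finish the rounds at a slightly smaller radius.

Request:
carry_out([
  [-0.18,0.29,0,0],
  [-0.13,0.26,0,0],
  [-0.21,0.21,0,0],
  [-0.26,0.13,0,0],
  [-0.29,0.05,0,0],
  [-0.29,-0.05,0,0],
  [-0.26,-0.13,0,0],
  [-0.21,-0.21,0,0],
  [-0.13,-0.26,0,0],
  [-0.05,-0.29,0,0],
])

```text
time: 21.75
position: [0.6404, -0.1185, 0.1305]
orientation: [0.001, -0.0, 1.0, 0.0]
wrist_force: [0.3, 0.1, -1.3]
gripper_width: 0.0195
grip_force: 30.0
```

Request:
carry_out([
  [0.05,-0.29,0,0],
  [0.13,-0.26,0,0],
  [0.21,-0.21,0,0],
  [0.26,-0.13,0,0],
  [0.29,-0.05,0,0],
  [0.29,0.05,0,0],
  [0.26,0.13,0,0],
  [0.21,0.21,0,0],
  [0.13,0.26,0,0],
  [0.05,0.29,0,0],
])

```text
time: 23.0
position: [0.5829, -0.118, 0.1305]
orientation: [0.0, -0.0, 1.0, -0.0]
wrist_force: [0.7, 0.6, -2.5]
gripper_width: 0.0195
grip_force: 30.0
```

Request:
carry_out([
  [-0.05,0.29,0,0],
  [-0.13,0.26,0,0],
  [-0.21,0.21,0,0],
  [-0.26,0.13,0,0],
  [-0.29,0.05,0,0],
  [-0.29,-0.05,0,0],
  [-0.26,-0.13,0,0],
  [-0.21,-0.21,0,0],
  [-0.13,-0.26,0,0],
  [-0.05,-0.29,0,0],
])

```text
time: 24.25
position: [0.6399, -0.1191, 0.1303]
orientation: [0.001, -0.0, 1.0, 0.0]
wrist_force: [-0.8, 0.5, -1.4]
gripper_width: 0.0197
grip_force: 30.0
```

Request:
carry_out([
  [0.05,-0.29,0,0],
  [0.13,-0.26,0,0],
  [0.21,-0.21,0,0],
  [0.26,-0.13,0,0],
  [0.29,-0.05,0,0],
  [0.29,0.05,0,0],
  [0.26,0.13,0,0],
  [0.21,0.21,0,0],
  [0.13,0.26,0,0],
  [0.05,0.29,0,0],
])

```text
time: 25.5
position: [0.5826, -0.1179, 0.1304]
orientation: [0.0, -0.0, 1.0, 0.0]
wrist_force: [0.5, 0.5, -1.2]
gripper_width: 0.0193
grip_force: 30.0
```

Request:
carry_out([
  [-0.05,0.29,0,0],
  [-0.13,0.26,0,0],
  [-0.21,0.21,0,0],
  [-0.26,0.13,0,0],
  [-0.29,0.05,0,0],
  [-0.29,-0.05,0,0],
  [-0.26,-0.13,0,0],
  [-0.21,-0.21,0,0],
  [-0.13,-0.26,0,0],
  [-0.05,-0.29,0,0],
])

```text
time: 26.75
position: [0.6386, -0.1191, 0.1299]
orientation: [-0.001, -0.0, 1.0, 0.0]
wrist_force: [-2.2, -0.4, -0.7]
gripper_width: 0.0192
grip_force: 30.0
```

Request:
carry_out([
  [0.05,-0.29,0,0],
  [0.13,-0.26,0,0],
  [0.21,-0.21,0,0],
  [0.26,-0.13,0,0],
  [0.29,-0.05,0,0],
  [0.29,0.05,0,0],
  [0.26,0.13,0,0],
  [0.21,0.21,0,0],
  [0.13,0.26,0,0],
  [0.05,0.29,0,0],
])

```text
time: 28.0
position: [0.5826, -0.1179, 0.1304]
orientation: [0.0, -0.0, 1.0, 0.0]
wrist_force: [0.3, -0.5, -1.8]
gripper_width: 0.0194
grip_force: 30.0
```

```bash
python3 -c "
from h import *
st()"
```

```text
t 28.0 p [ 0.5826 -0.1179  0.1304] yaxis ang 1.571 j7 1.882 w 0.0194 g 30.0 F [ 0.3 -0.5 -1.8]
```

Request:
carry_out([
  [0,0,-0.4,0],
  [0,0,-0.5,0],
  [0,0,-0.5,0],
  [0,0,-0.5,0],
  [0,0,-0.5,0],
  [0,0,-0.5,0],
  [0.43,0.35,0,0],
  [0.43,0.35,0,0],
  [0.43,0.35,0,0],
  [0.43,0.35,0,0],
])

```text
time: 29.25
position: [0.5297, -0.0757, 0.217]
orientation: [-0.0, -0.0, 1.0, 0.0]
wrist_force: [0.2, -0.5, -1.5]
gripper_width: 0.0197
grip_force: 30.0
```

Request:
carry_out([
  [0.43,0.35,0,0],
  [0.43,0.34,0,0],
  [0.43,0.34,0,0],
  [0.43,0.34,0,0],
  [0.43,0.34,0,0],
  [0.43,0.34,0,0],
  [0,0,0,0],
  [0,0,0.5,0],
  [0,0,0.5,0],
  [0,0,0.5,0],
])

```text
time: 30.5
position: [0.4534, -0.0156, 0.1707]
orientation: [-0.001, 0.0, 1.0, -0.0]
wrist_force: [0.5, 0.3, -1.3]
gripper_width: 0.0197
grip_force: 30.0
```

```bash
python3 -c "
from h import *
st(); p=r.observe()['position']; print(rel(.4535-p[0],-.0145-p[1]),(p[2]-.1255)/.03)"
```

```text
t 30.5 p [ 0.4534 -0.0156  0.1707] yaxis ang 1.571 j7 1.607 w 0.0197 g 30.0 F [ 0.5  0.3 -1.3]
[-4.37342839e-03  3.82259860e-02 -2.26022330e-05] 1.5057764762421009
```

Lower, then settle and release the pestle.

Request:
carry_out([
  [0,0.04,0.4,0],
  [0,0,0.4,0],
  [0,0,0.3,0],
  [0,0,0.2,0],
  [0,0,0.12,0],
  [0,0,0.06,0],
  [0,0,0.03,0],
  [0,0,0,0],
  [0,0,0,0],
  [0,0,0,0],
])

```text
time: 31.75
position: [0.4537, -0.0141, 0.1271]
orientation: [0.0, -0.0, 1.0, 0.0]
wrist_force: [-0.1, 0.1, -2.6]
gripper_width: 0.0194
grip_force: 30.0
```

Request:
carry_out([
  [0,0,0,0],
  [0,0,0,0],
  [0,0,0,0],
  [0,0,0,0],
  [0,0,0,0],
  [0,0,0,0],
  [0,0,-0.3,0],
  [0,0,-0.6,0],
  [0,0,-1,0],
  [0,0,-1,0],
], claw=-1)

```text
time: 33.0
position: [0.4535, -0.0142, 0.2154]
orientation: [0.0, -0.0, 1.0, -0.0]
wrist_force: [-0.2, 0.2, -0.3]
gripper_width: 0.0922
grip_force: 0.0
```

Request:
carry_out([
  [0,-1,-0.2,0.5],
  [0,-1,0,0.5],
  [0,-1,0,0.5],
  [0,0,0,1],
  [0,0,0,1],
  [0,0,0,1],
  [0,0,0,1],
  [0,0,0,1],
  [0,0,0,1],
  [0,0,0,1],
], claw=-0.2)

```text
time: 34.25
position: [0.4501, -0.104, 0.2206]
orientation: [0.0, 0.335, 0.942, 0.0]
wrist_force: [-0.1, 0.2, -0.7]
gripper_width: 0.0554
grip_force: 0.0
```

```bash
python3 -c "
from h import *
st();c=cam('scene','s4'); cv2.imwrite('pics/s4.png',cv2.resize(c['image'][140:350,70:350],None,fx=2.8,fy=2.8)[:,:,::-1])"
```

```text
t 34.25 p [ 0.4501 -0.104   0.2206] yaxis ang 0.888 j7 1.12 w 0.0554 g 0.0 F [-0.1  0.2 -0.7]
```

View pics/s4.png

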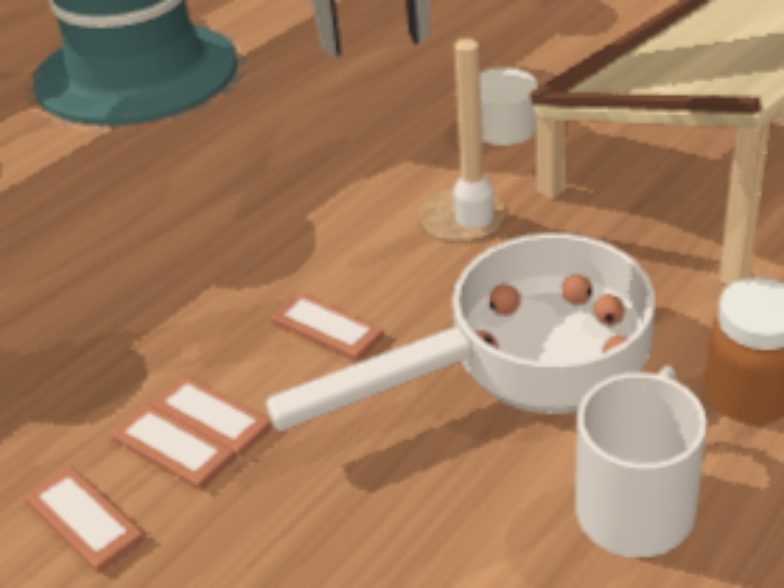

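The pestle is upright on the coaster and all beads are in the bowl. The second tile has been knocked next to the third. I'll re-measure the bowl from above.

```bash
python3 -c "
from h import *
c=cam('top'); cv2.imwrite('pics/t5.png',cv2.resize(c['image'][140:290,230:450],None,fx=3.6,fy=3.6)[:,:,::-1])"
```

```text
(no output)
```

View pics/t5.png

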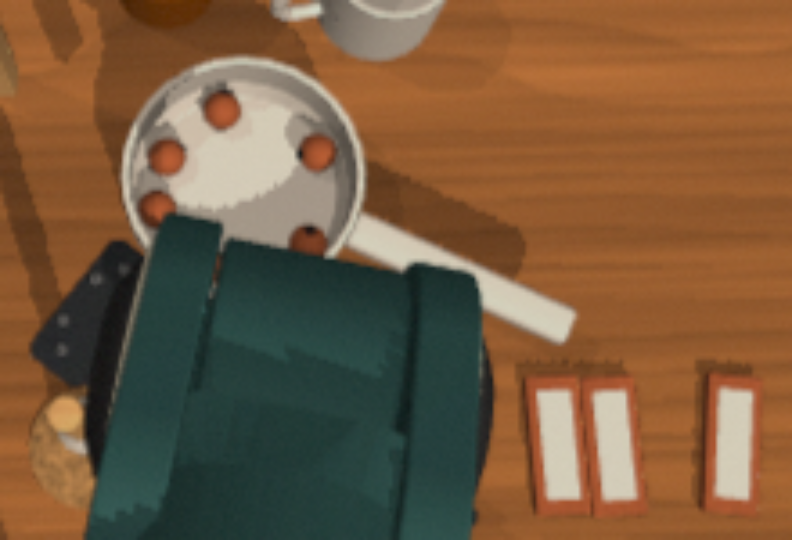

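The bowl rim centre is at crop (243,178) and its handle end at (571,328), so the bowl has turned. Tiles 2 and 3 touch, at (558,445) and (614,440).

```bash
python3 -c "
from h import *
c=cam('top'); b=ray(c,(297.6,189.6),.06)[0]; h=ray(c,(388.6,231.1),.056)[0]; d=h-b
print(b,h,np.hypot(*d),np.arctan2(d[1],d[0]))
u=d/np.hypot(*d)
g=b+u*.205; print('grasp pt',g)
ps=-.111; Rr=np.array([[np.cos(ps),-np.sin(ps)],[np.sin(ps),np.cos(ps)]]); o=np.array([.6176,.207])
print('bowl in rack',Rr.T@(b-o),'final grasp',o+Rr@[0,-.020-.205],'entry grasp',o+Rr@[0,-.265-.205])
p=r.observe()['position']; print(rel(*(g-p[:2])))
"
```

```text
[ 0.61805745 -0.1201286 ] [ 0.51693044 -0.32166375] 0.22548411908866753 -2.035869676101767
grasp pt [ 0.52611733 -0.30335527]
bowl in rack [ 0.03669139 -0.32506472] final grasp [ 0.59267625 -0.01661531] entry grasp [ 0.56553707 -0.26010754]
[-6.14213194e+00 -3.58646409e+00  1.09648661e-03]
```

Request:
carry_out([
  [-0.6,-0.35,0,0],
  [-0.6,-0.35,0,0],
  [-0.6,-0.35,0,0],
  [-0.6,-0.35,0,0],
  [-0.6,-0.35,0,0],
  [-0.6,-0.35,0,0],
  [-0.6,-0.35,0,0],
  [-0.6,-0.35,0,0],
  [-0.6,-0.35,0,0],
  [-0.6,-0.35,0,0],
])

```text
time: 35.65
position: [0.5244, -0.2996, 0.2201]
orientation: [0.0, 0.333, 0.943, 0.0]
wrist_force: [0.2, 0.2, 0.3]
gripper_width: 0.0553
grip_force: 0.0
```

Request:
carry_out([
  [0,0,0,1],
  [0,0,0,1],
  [0,0,0,1],
  [0,0,0,1],
  [0,0,0,1],
  [0,0,0,1],
  [0,0,0,1],
  [0,0,0,1],
  [0,0,0,1],
  [0,0,0,1],
])

```text
time: 36.9
position: [0.5242, -0.299, 0.2201]
orientation: [-0.0, 0.675, 0.738, 0.0]
wrist_force: [-0.1, 0.4, -1.1]
gripper_width: 0.055
grip_force: 0.0
```

Request:
carry_out([
  [0,0,0,1],
  [0,0,0,1],
  [0,0,0,1],
  [0,0,0,1],
  [0,0,0,1],
  [0,0,0,1],
  [0,0,0,0.9],
  [0,0,1,0],
  [0,0,1,0],
  [0,0,0,0],
])

```text
time: 38.15
position: [0.523, -0.2981, 0.1582]
orientation: [-0.002, 0.85, 0.527, -0.001]
wrist_force: [-0.1, 0.2, 1.1]
gripper_width: 0.055
grip_force: 0.0
```

```bash
python3 -c "
from h import *
st(); g=[.52612,-.30336]; p=r.observe()['position']; print(rel(*(g-p[:2])),(p[2]-.029)/.03)
c=cam('wrist','w6')"
```

```text
t 38.15 p [ 0.523  -0.2981  0.1582] yaxis ang -0.46 j7 0.398 w 0.055 g 0.0 F [-0.1  0.2  1.1]
[-0.11082358  0.1716785  -0.00068162] 4.307587807015515
```

View pics/w6.png

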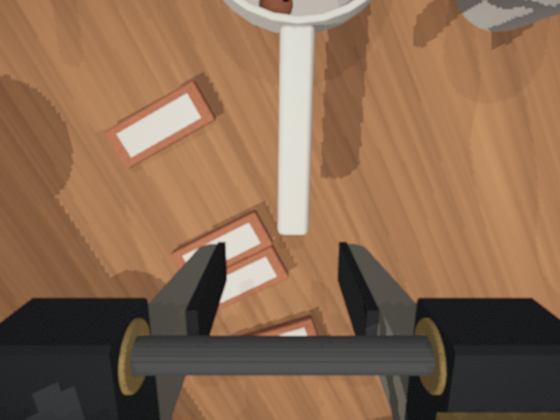

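The wrist view shows the handle at columns 280–310 with its end at row 235, lined up between the fingers.

Request:
carry_out([
  [-0.11,0.17,0,0],
  [0,0,0.6,0],
  [0,0,0.6,0],
  [0,0,0.6,0],
  [0,0,0.6,0],
  [0,0,0.6,0],
  [0,0,0.6,0],
  [0,0,0.4,0],
  [0,0,0.3,0],
  [0,0,0,0],
])

```text
time: 39.45
position: [0.5269, -0.304, 0.0305]
orientation: [-0.0, 0.85, 0.527, -0.0]
wrist_force: [-0.6, -0.0, 1.0]
gripper_width: 0.0553
grip_force: 0.0
```

Request:
carry_out([
  [0,0,0,0],
  [0,0,0,0],
  [0,0,0,0],
  [0,0,0,0],
  [0,0,0,0],
  [0,0,0,0],
  [0,0,0,0],
  [0,0,0,0],
  [0,0,0,0],
  [0,0,0,0],
], claw=1)

```text
time: 40.7
position: [0.5276, -0.3042, 0.0312]
orientation: [0.0, 0.85, 0.527, 0.0]
wrist_force: [2.6, -1.1, 2.7]
gripper_width: 0.0238
grip_force: 30.0
```

```bash
python3 - <<'E'
from h import *
st(); p=r.observe()['position'][:2]
q=r.observe()["orientation"]; m=R.from_quat([q[1],q[2],q[3],q[0]]).as_matrix(); a0=np.arctan2(m[1,1],m[0,1])
b0=np.array([.6181,-.1201]); ps=-.111; u=lambda a:np.array([np.cos(a-np.pi/2),np.sin(a-np.pi/2)])  # handle dir
L=np.hypot(*(p-b0)); print("L",L,"ang mismatch",np.arctan2(*(p-b0)[::-1])-(a0-np.pi/2))
b1=np.array([.6176,.207])+np.array([-np.sin(ps),np.cos(ps)])*-.27
N=30; rows=[]; prev=p
for i in range(1,N+1):
    s0=(i-1)/N; s=i/N; th=a0+(ps-a0)*s0
    new=b0+(b1-b0)*s+L*u(a0+(ps-a0)*s); d=new-prev; prev=new
    ey=np.array([np.cos(th),np.sin(th)]); ex=np.array([-np.sin(th),np.cos(th)])*1
    # tool x = y cross z(down)
    z=np.array([0,0,-1.]); ex=np.cross([*ey,0],z)[:2]
    rows.append([round(float(d@ex)/.03,2),round(float(d@ey)/.03,2),0,round(-(ps-a0)/N/.08,2)])
print(rows,prev,a0)
E
```

```text
t 40.7 p [ 0.5276 -0.3042  0.0312] yaxis ang -0.461 j7 0.514 w 0.0238 g 30.0 F [ 2.6 -1.1  2.7]
L 0.20518138490333546 ang mismatch 0.004010589279877852
[[0.04, -0.01, 0, np.float64(-0.15)], [0.04, 0.02, 0, np.float64(-0.15)], [0.05, 0.02, 0, np.float64(-0.15)], [0.05, 0.02, 0, np.float64(-0.15)], [0.05, 0.02, 0, np.float64(-0.15)], [0.05, 0.02, 0, np.float64(-0.15)], [0.05, 0.02, 0, np.float64(-0.15)], [0.05, 0.02, 0, np.float64(-0.15)], [0.05, 0.02, 0, np.float64(-0.15)], [0.05, 0.03, 0, np.float64(-0.15)], [0.05, 0.03, 0, np.float64(-0.15)], [0.05, 0.03, 0, np.float64(-0.15)], [0.05, 0.03, 0, np.float64(-0.15)], [0.05, 0.03, 0, np.float64(-0.15)], [0.05, 0.03, 0, np.float64(-0.15)], [0.05, 0.03, 0, np.float64(-0.15)], [0.05, 0.03, 0, np.float64(-0.15)], [0.05, 0.03, 0, np.float64(-0.15)], [0.06, 0.03, 0, np.float64(-0.15)], [0.06, 0.03, 0, np.float64(-0.15)], [0.06, 0.03, 0, np.float64(-0.15)], [0.06, 0.03, 0, np.float64(-0.15)], [0.06, 0.03, 0, np.float64(-0.15)], [0.06, 0.03, 0, np.float64(-0.15)], [0.06, 0.03, 0, np.float64(-0.15)], [0.06, 0.04, 0, np.float64(-0.15)], [0.06, 0.04, 0, np.float64(-0.15)], [0.06, 0.04, 0, np.float64(-0.15)], [0.06, 0.04, 0, np.float64(-0.15)], [0.06, 0.04, 0, np.float64(-0.15)]] [ 0.56496311 -0.26525703] -0.46099316308813715
```

Request:
carry_out([
  [0.13,0.03,0,-0.44],
  [0.15,0.06,0,-0.44],
  [0.15,0.07,0,-0.44],
  [0.15,0.08,0,-0.44],
  [0.16,0.08,0,-0.44],
  [0.16,0.09,0,-0.44],
  [0.17,0.09,0,-0.44],
  [0.18,0.1,0,-0.44],
  [0.18,0.11,0,-0.43],
  [0.18,0.12,0,-0.43],
])

```text
time: 41.95
position: [0.565, -0.2661, 0.0314]
orientation: [0.001, 0.745, 0.668, -0.001]
wrist_force: [1.8, -5.7, 1.7]
gripper_width: 0.0239
grip_force: 30.1
```

```bash
python3 - <<'E'
from h import *
st(); c=cam('scene')
b=np.array([.6176,.207])+np.array([.1108,.9938])*-.27
print("expect bowl",b,proj(c,[[*b,.06]]))
cv2.imwrite('pics/s7.png',cv2.resize(c['image'][130:330,170:450],None,fx=2.8,fy=2.8)[:,:,::-1])
c=cam('top'); im=c['image'].copy(); print(proj(c,[[*b,.06]]))
cv2.imwrite('pics/t7.png',np.hstack([cv2.resize(im[100:280,50:400],None,fx=2.25,fy=2.25)])[:,:,::-1])
E
```

```text
t 41.95 p [ 0.565  -0.2661  0.0314] yaxis ang -0.109 j7 0.71 w 0.0239 g 30.1 F [ 1.8 -5.7  1.7]
expect bowl [ 0.587684 -0.061326] [[267.81384779 226.32497086]]
[[272.3223553  203.38897977]]
```

View pics/t7.png

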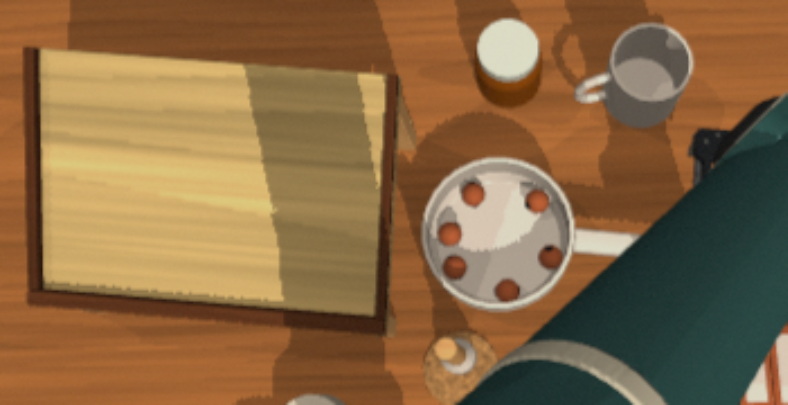

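The bowl is at (499,234) in the crop, where I expected it. All six beads are in it, and it is aligned with the passage. Sliding it in.

Request:
carry_out([
  [0.15,0,0,0],
  [0.3,0,0,0],
  [0.4,0,0,0],
  [0.4,0,0,0],
  [0.4,0,0,0],
  [0.4,0,0,0],
  [0.4,0,0,0],
  [0.4,0,0,0],
  [0.4,0,0,0],
  [0.4,0,0,0],
])

```text
time: 43.3
position: [0.5758, -0.1582, 0.0313]
orientation: [0.001, 0.745, 0.667, -0.001]
wrist_force: [-0.5, -7.1, 5.6]
gripper_width: 0.0235
grip_force: 29.9
```

```bash
python3 - <<'E'
from h import *
st(); g=np.array([.6176,.207])+np.array([.1108,.9938])*-.225
p=r.observe()['position']; print(rel(*(g-p[:2])))
E
```

```text
t 43.3 p [ 0.5758 -0.1582  0.0313] yaxis ang -0.111 j7 0.547 w 0.0235 g 29.9 F [-0.5 -7.1  5.6]
[ 4.75300822  0.03563016 -0.01472498]
```

Request:
carry_out([
  [0.4,0,0,0],
  [0.45,0.01,0,0],
  [0.45,0.01,0,0],
  [0.45,0.01,0,0],
  [0.45,0,0,0],
  [0.45,0,0,0],
  [0.45,0,0,0],
  [0.45,0,0,0],
  [0.4,0,0,0],
  [0.2,0,0,0],
])

```text
time: 44.55
position: [0.5904, -0.0342, 0.031]
orientation: [0.0, 0.745, 0.667, -0.002]
wrist_force: [-0.7, -8.4, 5.3]
gripper_width: 0.0239
grip_force: 29.9
```

Request:
carry_out([
  [0.1,0,0,0],
  [0.1,0,0,0],
  [0.1,0,0,0],
  [0.08,0,0,0],
  [0.08,0,0,0],
  [0,0,0,0],
  [0,0,0,0],
  [0,0,0,0],
  [0,0,0,0],
  [0,0,0,0],
])

```text
time: 45.8
position: [0.5918, -0.0211, 0.031]
orientation: [0.0, 0.745, 0.667, -0.002]
wrist_force: [-0.8, -5.9, 5.1]
gripper_width: 0.0238
grip_force: 29.9
```

```bash
python3 - <<'E'
from h import *
st(); g=np.array([.6176,.207])+np.array([.1108,.9938])*-.225
p=r.observe()['position']; print(rel(*(g-p[:2])))
E
```

```text
t 45.8 p [ 0.5918 -0.0211  0.031 ] yaxis ang -0.111 j7 0.321 w 0.0238 g 29.9 F [-0.8 -5.9  5.1]
[ 0.15079258  0.01339529 -0.00043857]
```

Not touching yet; creep on until the force rises.

Request:
carry_out([
  [0.08,0,0,0],
  [0.07,0,0,0],
  [0.05,0,0,0],
  [0,0,0,0],
  [0,0,0,0],
  [0,0,0,0],
  [0,0,0,0],
  [0,0,0,0],
  [0,0,0,0],
  [0,0,0,0],
])

```text
time: 47.05
position: [0.592, -0.0192, 0.0311]
orientation: [0.002, 0.746, 0.666, -0.003]
wrist_force: [-1.5, -14.0, 4.6]
gripper_width: 0.0234
grip_force: 29.9
```

Request:
carry_out([
  [0.07,0,0,0],
  [0.07,0,0,0],
  [0,0,0,0],
  [0,0,0,0],
  [0,0,0,0],
  [0,0,0,0],
  [0,0,0,0],
  [0,0,0,0],
  [0,0,0,0],
  [0,0,0,0],
])

```text
time: 48.3
position: [0.592, -0.019, 0.0311]
orientation: [0.004, 0.747, 0.665, -0.005]
wrist_force: [-2.3, -21.4, 5.0]
gripper_width: 0.0237
grip_force: 30.0
```

Request:
carry_out([
  [-0.1,0,0,0],
  [-0.12,0,0,0],
  [0,0,0,0],
  [0,0,0,0],
  [0,0,0,0],
  [0,0,0,0],
  [0,0,0,0],
  [0,0,0,0],
  [0,0,0,0],
  [0,0,0,0],
])

```text
time: 49.55
position: [0.592, -0.0191, 0.0311]
orientation: [0.001, 0.746, 0.666, -0.002]
wrist_force: [-0.8, -9.3, 6.4]
gripper_width: 0.0238
grip_force: 30.0
```

Request:
carry_out([
  [0,0,0,0],
  [0,0,0,0],
  [0,0,0,0],
  [0,0,0,0],
  [0,0,0,0],
  [0,0,-0.3,0],
  [0,0,-0.6,0],
  [0,0,-1,0],
  [0,0,-1,0],
  [0,0,-1,0],
], claw=-0.2)

```text
time: 50.8
position: [0.5938, -0.0151, 0.1504]
orientation: [0.0, 0.745, 0.667, 0.001]
wrist_force: [0.5, 0.1, 1.3]
gripper_width: 0.0551
grip_force: 0.0
```

Request:
carry_out([
  [-1,0,-1,0],
  [-1,0,-1,0],
  [-1,0,-1,0],
  [-1,0,0,0],
  [-1,0,0,0],
  [-1,0,0,0],
  [-1,0,0,0],
  [-1,0,0,0],
  [0,0,0,0],
  [0,0,0,0],
])

```text
time: 52.05
position: [0.5673, -0.2525, 0.2386]
orientation: [-0.0, 0.745, 0.667, 0.001]
wrist_force: [-0.4, 0.1, -0.4]
gripper_width: 0.0553
grip_force: 0.0
```

```bash
python3 - <<'E'
from h import *
st(); c=cam('top'); im=c['image']; cv2.imwrite('pics/t8.png',cv2.resize(im[110:310,60:460],None,fx=2,fy=2)[:,:,::-1])
E
```

```text
t 52.05 p [ 0.5673 -0.2525  0.2386] yaxis ang -0.11 j7 0.569 w 0.0553 g 0.0 F [-0.4  0.1 -0.4]
```

View pics/t8.png

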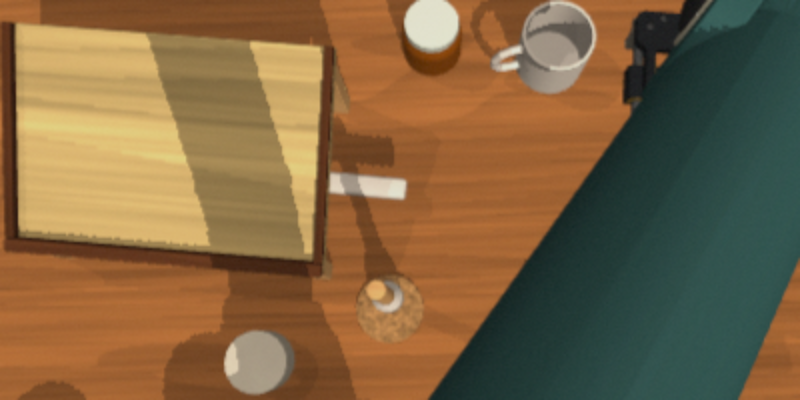

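The bowl is under the rack with only its handle sticking out, at (330–405, 187). The pestle is on the coaster. Next I'll locate the tiles numerically from the scene and wrist cameras.

```bash
cat >> h.py <<'E'
def tiles(n,zt=.01,v=130,s=60,box=(.3,.7,-.6,-.1)):
    c=cam(n); out=[]
    m=white(c,v,s)
    for k in cv2.findContours(m,cv2.RETR_EXTERNAL,cv2.CHAIN_APPROX_NONE)[0]:
        if cv2.contourArea(k)<80: continue
        q=ray(c,k[:,0],zt)
        (a,b),(w,h),t=cv2.minAreaRect((q*1000).astype(np.float32))
        if w>h: L,W,ang=w,h,t
        else: L,W,ang=h,w,t+90
        ang=(ang+90)%180-90
        if box[0]<a/1000<box[1] and box[2]<b/1000<box[3] and 40<L<110 and 12<W<45: out.append([a/1000,b/1000,np.radians(ang),L,W])
    for o in out: print(n,np.round(o,4))
    return out
E
python3 -c "
from h import *
tiles('scene'); tiles('wrist'); tiles('top')"
```

```text
scene [ 0.4436 -0.4319 -0.1349 69.9913 22.0638]
scene [ 4.45000e-01 -3.54000e-01  1.54000e-02  7.03596e+01  2.21402e+01]
scene [ 4.46400e-01 -3.17900e-01  1.61000e-02  7.01315e+01  2.22901e+01]
scene [ 4.53200e-01 -1.96600e-01  3.10000e-02  6.97495e+01  2.20166e+01]
wrist [ 4.48500e-01 -3.21400e-01  1.78000e-02  7.10589e+01  2.43705e+01]
wrist [ 4.55200e-01 -2.00200e-01  2.84000e-02  7.08994e+01  2.28770e+01]
```

Request:
carry_out([
  [0,0,0,-0.8],
  [0,0,0,-0.77],
  [-0.25,-0.8,0,0],
  [-0.25,-0.8,0,0],
  [-0.25,-0.8,0,0],
  [-0.25,-0.8,0.5,0],
  [-0.25,-0.8,0.5,0],
  [-0.25,-0.8,0.5,0],
  [-0.25,-0.8,0.5,0],
  [-0.25,-0.8,0.5,0],
], claw=1)

```text
time: 53.5
position: [0.3757, -0.316, 0.1627]
orientation: [0.0, 0.701, 0.713, 0.0]
wrist_force: [-0.3, -0.1, 0.8]
gripper_width: -0.0001
grip_force: 0.0
```

```bash
python3 -c "
from h import *
st(); p=r.observe()['position']; print(rel(.372-p[0],-.318-p[1]),(p[2]-.005)/.03); tiles('scene')"
```

```text
t 53.5 p [ 0.3757 -0.316   0.1627] yaxis ang 0.016 j7 0.955 w -0.0001 g 0.0 F [-0.3 -0.1  0.8]
[-6.46717034e-02 -1.24562269e-01 -6.96870899e-05] 5.257100054447566
scene [ 0.4436 -0.4318 -0.1331 69.9711 22.1299]
scene [ 4.45000e-01 -3.54000e-01  1.54000e-02  7.03596e+01  2.21402e+01]
scene [ 4.46400e-01 -3.17900e-01  1.61000e-02  7.01315e+01  2.22654e+01]
scene [ 4.53200e-01 -1.96600e-01  3.10000e-02  6.97495e+01  2.20166e+01]
```

Request:
carry_out([
  [-0.06,-0.15,0.8,0],
  [0,0,0.8,0],
  [0,0,0.8,0],
  [0,0,0.8,0],
  [0,0,0.8,0],
  [0,0,0.6,0],
  [0,0,0.4,0],
  [0,0,0.22,0],
  [0,0,0,0],
  [0,0,0,0],
])

```text
time: 54.8
position: [0.3719, -0.3185, 0.0069]
orientation: [0.001, 0.702, 0.712, 0.0]
wrist_force: [-0.1, -0.1, 0.3]
gripper_width: 0.0006
grip_force: 0.0
```

Request:
carry_out([
  [0,0.2,0,0],
  [0,0.3,0,0],
  [0,0.4,0,0],
  [0,0.4,0,0],
  [0,0.4,0,0],
  [0,0.4,0,0],
  [0,0.4,0,0],
  [0,0.4,0,0],
  [0,0.3,0,0],
  [0,0.3,0,0],
])

```text
time: 56.05
position: [0.477, -0.3167, 0.0064]
orientation: [-0.0, 0.702, 0.712, -0.0]
wrist_force: [-2.6, -0.5, 4.4]
gripper_width: 0.0003
grip_force: 2.0
```

```bash
python3 -c "
from h import *
st(); tiles('scene')"
```

```text
t 56.05 p [ 0.477  -0.3167  0.0064] yaxis ang 0.015 j7 1.057 w 0.0003 g 2.0 F [-2.6 -0.5  4.4]
scene [ 0.4436 -0.4318 -0.1331 69.9711 22.1299]
scene [ 5.30800e-01 -3.17500e-01  4.60000e-03  6.87030e+01  2.19537e+01]
scene [ 4.45000e-01 -3.54100e-01  1.51000e-02  7.03636e+01  2.24009e+01]
scene [ 0.3167 -0.2402 -0.1777 92.5104 18.7974]
```

Request:
carry_out([
  [0,0.3,0,0],
  [0,0.3,0,0],
  [0,0.2,0,0],
  [0,-0.3,0,0],
  [0,0,-0.5,0],
  [0,0,-1,0],
  [0,0,-1,0],
  [0,0,-1,1],
  [0,0,0,1],
  [0,0,0,1],
])

```text
time: 57.35
position: [0.4918, -0.3164, 0.1129]
orientation: [0.001, 0.783, 0.622, 0.001]
wrist_force: [-0.1, 0.5, 0.1]
gripper_width: 0.0005
grip_force: 0.0
```

Request:
carry_out([
  [0,0,0,1],
  [0,0,0,1],
  [0,0,0,1],
  [0,0,0,1],
  [0,0,0,1],
  [0,0,0,1],
  [0,0,0,1],
  [0,0,0,1],
  [0,0,0,1],
  [0,0,0,1],
], claw=-0.5)

```text
time: 58.6
position: [0.4916, -0.3163, 0.1123]
orientation: [-0.0, 0.963, 0.268, 0.001]
wrist_force: [0.8, 0.4, 0.5]
gripper_width: 0.0688
grip_force: 0.0
```

Request:
carry_out([
  [0,0,0,1],
  [0,0,0,1],
  [0,0,0,1],
  [0,0,0,1],
  [0,0,0,1],
  [0,0,0,1],
  [0,0,0,0.77],
  [0.5,0,0,0],
  [0.5,0,0,0],
  [0,0,0,0],
])

```text
time: 59.85
position: [0.5233, -0.3159, 0.1114]
orientation: [0.0, 1.0, 0.004, 0.0]
wrist_force: [0.2, -1.0, 0.8]
gripper_width: 0.0689
grip_force: 0.0
```

```bash
python3 -c "
from h import *
st(); tiles('scene');tiles('wrist');tiles('top')"
```

```text
t 59.85 p [ 0.5233 -0.3159  0.1114] yaxis ang -1.563 j7 -0.414 w 0.0689 g 0.0 F [ 0.2 -1.   0.8]
scene [ 0.4436 -0.4318 -0.1331 69.9711 22.1299]
scene [ 5.56800e-01 -3.17000e-01 -3.10000e-03  6.92848e+01  2.23461e+01]
scene [ 4.45000e-01 -3.54200e-01  2.20000e-02  7.02743e+01  2.22892e+01]
scene [ 4.53700e-01 -1.96600e-01  3.13000e-02  6.87004e+01  2.20108e+01]
wrist [ 4.47100e-01 -3.57000e-01  1.40000e-02  7.10441e+01  2.27484e+01]
wrist [ 4.65300e-01 -2.00300e-01  3.24000e-02  5.03547e+01  2.26992e+01]
wrist [ 5.58100e-01 -3.20300e-01 -1.70000e-03  7.03239e+01  2.20550e+01]
top [ 0.4393 -0.432  -0.1416 58.3033 20.3027]
```

Request:
carry_out([
  [0.57,0.04,0,0.05],
  [0.57,0.04,0,0.05],
  [0,0,0.6,0],
  [0,0,0.6,0],
  [0,0,0.6,0],
  [0,0,0.6,0],
  [0,0,0.6,0],
  [0,0,0.4,0],
  [0,0,0.2,0],
  [0,0,0,0],
])

```text
time: 61.25
position: [0.5557, -0.3187, 0.0032]
orientation: [0.0, 1.0, -0.002, -0.0]
wrist_force: [-0.9, 0.3, -0.3]
gripper_width: 0.0692
grip_force: 0.0
```

Request:
carry_out([
  [0,0,0,0],
  [0,0,0,0],
  [0,0,0,0],
  [0,0,0,0],
  [0,0,0,0],
  [0,0,0,0],
  [0,0,0,0],
  [0,0,-0.2,0],
  [0,0,-0.6,0],
  [0,0,-1,0],
], claw=1)

```text
time: 62.5
position: [0.5552, -0.3184, 0.0581]
orientation: [-0.0, 1.0, -0.002, -0.001]
wrist_force: [0.8, 0.3, -1.1]
gripper_width: 0.0356
grip_force: 30.0
```

```bash
cat >> h.py <<'E'
PS=-.111; O=np.array([.6176,.207]); RR=np.array([[np.cos(PS),-np.sin(PS)],[np.sin(PS),np.cos(PS)]])
def togo(X,Y,z):
    p=r.observe()['position']; g=O+RR@[X,Y]; d=g-p[:2]
    print("goal",g.round(4),"world d",d.round(4),"tool units",rel(*d).round(2)[:2],"dz down",round((p[2]-z)/.03,2),"rack now",(RR.T@(p[:2]-O)).round(4))
def back(x,y,z=None):
    p=r.observe()['position']; print("units",rel(x-p[0],y-p[1]).round(2)[:2], z and round((p[2]-z)/.03,2))
E
python3 -c "
from h import *
st(); togo(-.045,-.105,.2)"
```

```text
t 62.5 p [ 0.5552 -0.3184  0.0581] yaxis ang -1.575 j7 -0.423 w 0.0356 g 30.0 F [ 0.8  0.3 -1.1]
goal [0.5612 0.1076] world d [0.0061 0.426 ] tool units [  0.15 -14.2 ] dz down -4.73 rack now [-0.0038 -0.5291]
```

Request:
carry_out([
  [0,-1,-0.5,0.13],
  [0,-1,-0.5,0.13],
  [0,-1,-0.5,0.13],
  [0,-1,-0.5,0.13],
  [0,-1,-0.5,0.13],
  [0,-1,-0.5,0.13],
  [0,-1,-0.5,0.13],
  [0,-1,-0.5,0.13],
  [0,-1,-0.5,0.15],
  [0,-1,-0.4,0.15],
])

```text
time: 63.75
position: [0.5709, -0.0183, 0.206]
orientation: [-0.0, 0.998, -0.056, 0.001]
wrist_force: [0.2, 0.8, -0.2]
gripper_width: 0.0352
grip_force: 30.0
```

```bash
python3 -c "
from h import *
st(); togo(-.045,-.105,.2)"
```

```text
t 63.75 p [ 0.5709 -0.0183  0.206 ] yaxis ang -1.683 j7 -1.064 w 0.0352 g 30.0 F [ 0.2  0.8 -0.2]
goal [0.5612 0.1076] world d [-0.0096  0.1259] tool units [-0.79 -4.14] dz down 0.2 rack now [-0.0215 -0.2291]
```

Request:
carry_out([
  [-0.16,-0.83,0,0],
  [-0.16,-0.83,0,0],
  [-0.16,-0.83,0,0],
  [-0.16,-0.83,0,0],
  [-0.15,-0.82,0,0],
  [0,0,0.5,0],
  [0,0,0.5,0],
  [0,0,0.5,0],
  [0,0,0.35,0],
  [0,0,0,0],
])

```text
time: 65.0
position: [0.5606, 0.1062, 0.148]
orientation: [0.0, 0.998, -0.056, -0.001]
wrist_force: [-0.0, -1.3, -1.0]
gripper_width: 0.0353
grip_force: 30.0
```

```bash
python3 -c "
from h import *
st(); togo(-.045,-.105,.127)"
```

```text
t 65.0 p [0.5606 0.1062 0.148 ] yaxis ang -1.683 j7 -1.213 w 0.0353 g 30.0 F [-0.  -1.3 -1. ]
goal [0.5612 0.1076] world d [0.0006 0.0014] tool units [ 0.01 -0.05] dz down 0.7 rack now [-0.0454 -0.1065]
```

Lower slowly and watch the force.

Request:
carry_out([
  [0,0,0.1,0],
  [0,0,0.1,0],
  [0,0,0.1,0],
  [0,0,0.05,0],
  [0,0,0.05,0],
  [0,0,0,0],
  [0,0,0,0],
  [0,0,0,0],
  [0,0,0,0],
  [0,0,0,0],
])

```text
time: 66.25
position: [0.5611, 0.107, 0.1369]
orientation: [-0.0, 0.998, -0.055, 0.0]
wrist_force: [-2.2, 0.4, 4.4]
gripper_width: 0.0356
grip_force: 30.0
```

Request:
carry_out([
  [0,0,0.1,0],
  [0,0,0.1,0],
  [0,0,0.05,0],
  [0,0,0,0],
  [0,0,0,0],
  [0,0,0,0],
  [0,0,0,0],
  [0,0,0,0],
  [0,0,0,0],
  [0,0,0,0],
])

```text
time: 67.5
position: [0.5612, 0.1069, 0.1294]
orientation: [0.0, 0.998, -0.055, 0.0]
wrist_force: [0.7, 0.7, 3.9]
gripper_width: 0.0357
grip_force: 30.0
```

Request:
carry_out([
  [0,0,0.06,0],
  [-0.08,0,0.03,0],
  [-0.08,0,0.03,0],
  [-0.08,0,0.03,0],
  [-0.08,0,0.03,0],
  [-0.08,0,0.03,0],
  [0,0,0,0],
  [0,0,0,0],
  [0,0,0,0],
  [0,0,0,0],
])

```text
time: 68.75
position: [0.5488, 0.1084, 0.123]
orientation: [-0.0, 0.998, -0.055, -0.0]
wrist_force: [0.0, 0.3, 5.5]
gripper_width: 0.0355
grip_force: 30.0
```

Request:
carry_out([
  [-0.06,0,0.02,0],
  [-0.06,0,0.02,0],
  [-0.04,0,0.02,0],
  [0,0,0,0],
  [0,0,0,0],
  [0,0,0,0],
  [0,0,0,0],
  [0,0,0,0],
  [0,0,0,0],
  [0,0,0,0],
])

```text
time: 70.0
position: [0.5486, 0.1084, 0.1229]
orientation: [0.0, 0.998, -0.056, 0.005]
wrist_force: [7.9, -0.9, 5.0]
gripper_width: 0.0354
grip_force: 30.0
```

```bash
python3 -c "
from h import *
st(); togo(-.060,-.105,.121)"
```

```text
t 70.0 p [0.5486 0.1084 0.1229] yaxis ang -1.682 j7 -1.188 w 0.0354 g 30.0 F [ 7.9 -0.9  5. ]
goal [0.5463 0.1093] world d [-0.0023  0.0009] tool units [-0.08 -0.02] dz down 0.06 rack now [-0.0577 -0.1057]
```

Request:
carry_out([
  [0,0,0,0],
  [0,0,0,0],
  [0,0,0,0],
  [0,0,0,0],
  [0,0,-0.2,0],
  [0,0,-0.6,0],
  [0,0,-0.9,0],
  [0,0,-0.9,0],
  [0,0.8,0,0],
  [0,0.8,0,0],
], claw=-0.15)

```text
time: 71.25
position: [0.5394, 0.0607, 0.2008]
orientation: [-0.0, 0.998, -0.055, 0.001]
wrist_force: [0.1, 0.2, 0.4]
gripper_width: 0.053
grip_force: 0.0
```

Request:
carry_out([
  [0,1,0,0],
  [0,1,0,0],
  [0,1,0,0],
  [0,1,0,0],
  [0,1,0,0],
  [0,1,0,0],
  [0,1,0,0],
  [-0.5,1,0,-0.9],
  [-0.5,0.5,0,-0.88],
  [0,0,0,0],
], claw=-0.5)

```text
time: 72.5
position: [0.4814, -0.1915, 0.2005]
orientation: [-0.001, 1.0, 0.014, 0.001]
wrist_force: [0.8, -0.0, 0.6]
gripper_width: 0.0686
grip_force: 0.0
```

```bash
cat >> h.py <<'E'
def board(n="top"):
    "glaze rectangles on the board plane: board x,y of centre, angle"
    c=cam(n); K=np.array(c["camera_matrix"]); o=-c["M"].T@np.array(c["tvec"]).ravel()
    a=np.radians(20); Rb=np.c_[[*RR[:,0],0],[*RR[:,1],0],[0,0,1]]@R.from_euler('y',-a).as_matrix(); ob=np.array([*O,.139])
    hs=white(c,110,45)
    for k in cv2.findContours(hs,cv2.RETR_EXTERNAL,cv2.CHAIN_APPROX_NONE)[0]:
        if cv2.contourArea(k)<60: continue
        d=(np.linalg.inv(K)@np.c_[k[:,0],np.ones(len(k))].T).T@c["M"]
        ol=Rb.T@(o-ob); dl=d@Rb; q=(ol+dl*((.01-ol[2])/dl[:,2])[:,None])[:,:2]*1000
        (x,y),(w,h),t=cv2.minAreaRect(q.astype(np.float32))
        if abs(x)<140 and abs(y)<180: print("board",n,round(x,1),round(y,1),"size",round(w,1),round(h,1),"t",round(t,1),"x range",q[:,0].min().round(1),q[:,0].max().round(1))
E
python3 -c "
from h import *
st(); board(); board('scene'); tiles('scene'); tiles('wrist');back(.4535,-.197,.005)"
```

```text
t 72.5 p [ 0.4814 -0.1915  0.2005] yaxis ang -1.544 j7 -0.642 w 0.0686 g 0.0 F [ 0.8 -0.   0.6]
board top -57.5 -104.9 size 20.4 68.4 t 89.9 x range -91.7 -23.3
board scene -133.1 -177.0 size 51.1 221.0 t 44.2 x range -227.3 -49.9
scene [ 0.4436 -0.4315 -0.1449 70.1002 22.5869]
scene [ 4.45000e-01 -3.54100e-01  1.51000e-02  7.03636e+01  2.24009e+01]
scene [ 4.53200e-01 -1.96600e-01  3.10000e-02  6.97495e+01  2.20166e+01]
wrist [ 0.4456 -0.4342 -0.1336 70.698  23.0799]
wrist [ 4.46800e-01 -3.57000e-01  1.22000e-02  7.03835e+01  2.29760e+01]
wrist [ 4.55000e-01 -2.00400e-01  2.99000e-02  7.00565e+01  2.27585e+01]
units [-0.99  0.23] 6.48
```

Request:
carry_out([
  [-0.48,0.11,0.8,0],
  [-0.48,0.11,0.8,0],
  [0,0,0.8,0],
  [0,0,0.8,0],
  [0,0,0.8,0],
  [0,0,0.8,0],
  [0,0,0.8,0],
  [0,0,0.5,0],
  [0,0,0.33,0],
  [0,0,0,0],
])

```text
time: 73.95
position: [0.4535, -0.1976, 0.0061]
orientation: [0.0, 1.0, 0.016, -0.0]
wrist_force: [-0.1, -0.1, 0.4]
gripper_width: 0.0689
grip_force: 0.0
```

Request:
carry_out([
  [0,0,0,0],
  [0,0,0,0],
  [0,0,0,0],
  [0,0,0,0],
  [0,0,0,0],
  [0,0,0,0],
  [0,0,0,0],
  [0,0,-0.3,0],
  [0,0,-0.7,0],
  [0,0,-1,0],
], claw=1)

```text
time: 75.2
position: [0.4526, -0.1975, 0.0668]
orientation: [-0.0, 1.0, 0.016, -0.001]
wrist_force: [0.7, 0.5, -1.0]
gripper_width: 0.035
grip_force: 30.0
```

Request:
carry_out([
  [1,0,-0.8,0.25],
  [1,-0.3,-0.8,0.25],
  [1,-0.6,-0.8,0.25],
  [0.5,-1,-0.8,0.25],
  [0,-1,-0.8,0.25],
  [0,-1,0,0.25],
  [0,-1,0,0.25],
  [0,-1,0,0],
  [0,-1,0,0],
  [0,-1,0,0],
])

```text
time: 76.45
position: [0.5748, 0.0402, 0.1864]
orientation: [0.0, 0.999, -0.054, -0.0]
wrist_force: [0.3, 0.2, -1.1]
gripper_width: 0.0352
grip_force: 30.0
```

```bash
python3 -c "
from h import *
st(); togo(-.045,-.035,.15)"
```

```text
t 76.45 p [0.5748 0.0402 0.1864] yaxis ang -1.679 j7 -1.16 w 0.0352 g 30.0 F [ 0.3  0.2 -1.1]
goal [0.569  0.1772] world d [-0.0058  0.137 ] tool units [-0.69 -4.52] dz down 1.21 rack now [-0.0241 -0.1705]
```

Request:
carry_out([
  [-0.14,-0.9,0,0],
  [-0.14,-0.9,0,0],
  [-0.14,-0.9,0,0],
  [-0.14,-0.9,0,0],
  [-0.13,-0.92,0,0.04],
  [0,0,0.4,0],
  [0,0,0.4,0],
  [0,0,0.4,0],
  [0,0,0.1,0],
  [0,0,0.1,0],
])

```text
time: 77.7
position: [0.5695, 0.1755, 0.1443]
orientation: [0.0, 0.998, -0.056, 0.0]
wrist_force: [-0.8, -1.5, 0.5]
gripper_width: 0.0355
grip_force: 30.0
```

Request:
carry_out([
  [0,0,0.1,0],
  [0,0,0.1,0],
  [0,0,0.1,0],
  [0,0,0.1,0],
  [0,0,0.05,0],
  [0,0,0,0],
  [0,0,0,0],
  [0,0,0,0],
  [0,0,0,0],
  [0,0,0,0],
])

```text
time: 78.95
position: [0.5696, 0.1762, 0.131]
orientation: [0.0, 0.998, -0.056, 0.0]
wrist_force: [0.0, -2.1, 4.5]
gripper_width: 0.0351
grip_force: 30.0
```

```bash
python3 -c "
from h import *
st(); togo(-.045,-.035,.129)"
```

```text
t 78.95 p [0.5696 0.1762 0.131 ] yaxis ang -1.682 j7 -1.335 w 0.0351 g 30.0 F [ 0.  -2.1  4.5]
goal [0.569  0.1772] world d [-0.0006  0.001 ] tool units [-0.02 -0.03] dz down 0.07 rack now [-0.0443 -0.0359]
```

Request:
carry_out([
  [0,0,0.07,0],
  [-0.08,0,0.03,0],
  [-0.08,0,0.03,0],
  [-0.08,0,0.03,0],
  [-0.08,0,0.03,0],
  [-0.06,0,0.02,0],
  [-0.06,0,0.02,0],
  [-0.06,0,0.02,0],
  [0,0,0,0],
  [0,0,0,0],
])

```text
time: 80.2
position: [0.5579, 0.1777, 0.1246]
orientation: [0.0, 0.998, -0.056, 0.004]
wrist_force: [8.2, -0.6, 3.8]
gripper_width: 0.0351
grip_force: 30.0
```

Request:
carry_out([
  [-0.06,0,0.02,0],
  [-0.06,0,0.02,0],
  [-0.04,0,0.01,0],
  [0,0,0,0],
  [0,0,0,0],
  [0,0,0,0],
  [0,0,0,0],
  [0,0,0,0],
  [0,0,0,0],
  [0,0,0,0],
])

```text
time: 81.45
position: [0.5577, 0.1779, 0.1248]
orientation: [0.0, 0.998, -0.056, 0.009]
wrist_force: [18.6, -1.3, 4.4]
gripper_width: 0.0352
grip_force: 30.0
```

```bash
python3 -c "
from h import *
st(); togo(-.060,-.035,.124)"
```

```text
t 81.45 p [0.5577 0.1779 0.1248] yaxis ang -1.683 j7 -1.33 w 0.0352 g 30.0 F [18.6 -1.3  4.4]
goal [0.5541 0.1789] world d [-0.0036  0.001 ] tool units [-0.12 -0.02] dz down 0.03 rack now [-0.0563 -0.0356]
```

Request:
carry_out([
  [0,0,0,0],
  [0,0,0,0],
  [0,0,0,0],
  [0,0,0,0],
  [0,0,-0.2,0],
  [0,0,-0.6,0],
  [0,0,-0.9,0],
  [0,0,-0.9,0],
  [0,1,0,0],
  [0,1,0,0],
], claw=-0.15)

```text
time: 82.7
position: [0.5433, 0.1183, 0.2015]
orientation: [-0.0, 0.998, -0.055, 0.001]
wrist_force: [0.3, 0.0, -0.2]
gripper_width: 0.0528
grip_force: 0.0
```

Request:
carry_out([
  [0,1,0,0],
  [0,1,0,0],
  [0,1,0,0],
  [0,1,0,0],
  [0,1,0,0],
  [0,1,0,0],
  [0,1,0,0],
  [0,1,0,0],
  [0,1,0,-0.8],
  [0,1,0,-0.8],
], claw=-0.5)

```text
time: 83.95
position: [0.5114, -0.1808, 0.2011]
orientation: [0.0, 1.0, 0.009, 0.001]
wrist_force: [0.5, 0.3, 0.0]
gripper_width: 0.0689
grip_force: 0.0
```

Request:
carry_out([
  [-0.3,1,0,0],
  [-0.3,1,0,0],
  [-0.3,1,0,0],
  [-0.3,1,0,0],
  [-0.3,1,0,0],
  [-0.3,0.5,0,0],
  [0,0,0,0],
  [0,0,0,0],
  [0,0,0,0],
  [0,0,0,0],
])

```text
time: 85.2
position: [0.4607, -0.3445, 0.1998]
orientation: [-0.0, 1.0, 0.009, -0.0]
wrist_force: [-0.3, 0.4, 0.1]
gripper_width: 0.0691
grip_force: 0.0
```

```bash
python3 -c "
from h import *
st(); board(); tiles('scene'); tiles('wrist');back(.446,-.356,.005)"
```

```text
t 85.2 p [ 0.4607 -0.3445  0.1998] yaxis ang -1.553 j7 -0.417 w 0.0691 g 0.0 F [-0.3  0.4  0.1]
board top -57.2 -105.8 size 64.4 16.9 t 2.0 x range -89.4 -24.7
board top -57.4 -35.0 size 66.3 19.1 t 1.1 x range -90.3 -24.1
scene [ 0.4436 -0.4318 -0.131  69.9721 22.2066]
scene [ 4.45000e-01 -3.54100e-01  1.51000e-02  7.03636e+01  2.24009e+01]
wrist [ 0.4457 -0.4344 -0.1322 70.7362 23.0962]
wrist [ 4.47200e-01 -3.57300e-01  1.66000e-02  6.96479e+01  2.28665e+01]
units [-0.49  0.36] 6.5
```

Request:
carry_out([
  [-0.24,0.18,0.8,0],
  [-0.24,0.18,0.8,0],
  [0,0,0.8,0],
  [0,0,0.8,0],
  [0,0,0.8,0],
  [0,0,0.8,0],
  [0,0,0.8,0],
  [0,0,0.5,0],
  [0,0,0.36,0],
  [0,0,0,0],
])

```text
time: 86.6
position: [0.4457, -0.3563, 0.0056]
orientation: [-0.0, 1.0, 0.008, -0.0]
wrist_force: [0.4, 0.4, 0.6]
gripper_width: 0.069
grip_force: 0.0
```

Request:
carry_out([
  [0,0,0,0],
  [0,0,0,0],
  [0,0,0,0],
  [0,0,0,0],
  [0,0,0,0],
  [0,0,0,0],
  [0,0,0,0],
  [0,0,-0.3,0],
  [0,0,-0.7,0],
  [0,0,-1,0],
], claw=1)

```text
time: 87.85
position: [0.4454, -0.3564, 0.0672]
orientation: [-0.0, 1.0, 0.008, -0.001]
wrist_force: [0.4, -0.0, -0.5]
gripper_width: 0.035
grip_force: 30.0
```

Request:
carry_out([
  [1,-0.6,-0.8,0.23],
  [1,-1,-0.8,0.23],
  [1,-1,-0.8,0.23],
  [0.5,-1,-0.8,0.23],
  [0,-1,-0.8,0.23],
  [0,-1,0,0.23],
  [0,-1,0,0.23],
  [0,-1,0,0],
  [0,-1,0,0],
  [0,-1,0,0],
])

```text
time: 89.1
position: [0.5693, -0.0692, 0.1872]
orientation: [-0.0, 0.998, -0.056, 0.0]
wrist_force: [0.9, 0.7, -0.7]
gripper_width: 0.035
grip_force: 30.0
```

Request:
carry_out([
  [0,-1,0,0],
  [0,-1,0,0],
  [0,-1,0,0],
  [0,-1,0,0],
  [0,-1,0,0],
  [0,-1,0,0],
  [0,0,0,0],
  [0,0,0,0],
  [0,0,0,0],
  [0,0,0,0],
])

```text
time: 90.35
position: [0.5895, 0.1077, 0.1864]
orientation: [-0.0, 0.998, -0.057, 0.0]
wrist_force: [0.4, -0.3, 0.1]
gripper_width: 0.035
grip_force: 30.0
```

```bash
python3 -c "
from h import *
st(); togo(-.045,.035,.145)"
```

```text
t 90.35 p [0.5895 0.1077 0.1864] yaxis ang -1.685 j7 -1.295 w 0.035 g 30.0 F [ 0.4 -0.3  0.1]
goal [0.5768 0.2468] world d [-0.0128  0.139 ] tool units [-0.95 -4.56] dz down 1.38 rack now [-0.0169 -0.1018]
```

Request:
carry_out([
  [-0.19,-0.91,0,-0.03],
  [-0.19,-0.91,0,0],
  [-0.19,-0.91,0,0],
  [-0.19,-0.91,0,0],
  [-0.19,-0.92,0,0],
  [0,0,0.4,0],
  [0,0,0.4,0],
  [0,0,0.4,0],
  [0,0,0.1,0],
  [0,0,0.1,0],
])

```text
time: 91.6
position: [0.5766, 0.2473, 0.144]
orientation: [0.0, 0.998, -0.055, 0.0]
wrist_force: [-0.2, -0.6, 0.2]
gripper_width: 0.0354
grip_force: 30.0
```

Request:
carry_out([
  [0,0,0.1,0],
  [0,0,0.1,0],
  [0,0,0.1,0],
  [0,0,0.1,0],
  [0,0,0.05,0],
  [0,0,0,0],
  [0,0,0,0],
  [0,0,0,0],
  [0,0,0,0],
  [0,0,0,0],
])

```text
time: 92.85
position: [0.5766, 0.248, 0.1307]
orientation: [-0.0, 0.998, -0.055, 0.0]
wrist_force: [0.6, -2.0, 2.9]
gripper_width: 0.0353
grip_force: 30.0
```

```bash
python3 -c "
from h import *
st(); togo(-.045,.035,.129)"
```

```text
t 92.85 p [0.5766 0.248  0.1307] yaxis ang -1.681 j7 -1.471 w 0.0353 g 30.0 F [ 0.6 -2.   2.9]
goal [0.5768 0.2468] world d [ 0.0002 -0.0012] tool units [0.01 0.04] dz down 0.06 rack now [-0.0453  0.0362]
```

Request:
carry_out([
  [0,0,0.07,0],
  [-0.08,0,0.03,0],
  [-0.08,0,0.03,0],
  [-0.08,0,0.03,0],
  [-0.08,0,0.03,0],
  [-0.06,0,0.02,0],
  [-0.06,0,0.02,0],
  [-0.06,0,0.02,0],
  [0,0,0,0],
  [0,0,0,0],
])

```text
time: 94.1
position: [0.566, 0.2494, 0.1247]
orientation: [-0.0, 0.998, -0.055, 0.005]
wrist_force: [11.3, -0.3, 1.7]
gripper_width: 0.0353
grip_force: 30.0
```

Request:
carry_out([
  [-0.05,0,0.01,0],
  [-0.05,0,0.01,0],
  [0,0,0,0],
  [0,0,0,0],
  [0,0,0,0],
  [0,0,0,0],
  [0,0,0,0],
  [0,0,0,0],
  [0,0,0,0],
  [0,0,0,0],
])

```text
time: 95.35
position: [0.5657, 0.2494, 0.1251]
orientation: [-0.0, 0.998, -0.056, 0.008]
wrist_force: [16.5, -1.1, 3.0]
gripper_width: 0.0353
grip_force: 30.0
```

Request:
carry_out([
  [0,0,0,0],
  [0,0,0,0],
  [0,0,0,0],
  [0,0,0,0],
  [0,0,-0.2,0],
  [0,0,-0.6,0],
  [0,0,-0.9,0],
  [0,0,-0.9,0],
  [0,1,0,0],
  [0,1,0,0],
], claw=-0.15)

```text
time: 96.6
position: [0.5522, 0.1898, 0.2021]
orientation: [-0.0, 0.999, -0.055, 0.001]
wrist_force: [-1.1, 0.5, -1.0]
gripper_width: 0.0526
grip_force: 0.0
```

Request:
carry_out([
  [0,1,0,0],
  [0,1,0,0],
  [0,1,0,0],
  [0,1,0,0],
  [0,1,0,0],
  [0,1,0,0],
  [0,1,0,0],
  [0,1,0,0],
  [0,1,0,0],
  [0,1,0,0],
], claw=-0.5)

```text
time: 97.85
position: [0.519, -0.1092, 0.2017]
orientation: [-0.0, 0.998, -0.055, 0.001]
wrist_force: [0.9, -0.2, 0.2]
gripper_width: 0.0687
grip_force: 0.0
```

Request:
carry_out([
  [-0.15,1,0,0.3],
  [-0.15,1,0,0],
  [-0.15,1,0,0],
  [-0.15,1,0,0],
  [-0.15,1,0,0],
  [-0.15,1,0,0],
  [-0.15,1,0,0],
  [-0.15,1,0,0],
  [-0.15,1,0,0],
  [0,0.5,0,0],
])

```text
time: 99.1
position: [0.4403, -0.3874, 0.2021]
orientation: [0.001, 0.998, -0.068, 0.001]
wrist_force: [0.4, 0.6, 0.2]
gripper_width: 0.0692
grip_force: 0.0
```

```bash
python3 -c "
from h import *
st(); board(); tiles('scene'); tiles('wrist');back(.4446,-.4335,.005)"
```

```text
t 99.1 p [ 0.4403 -0.3874  0.2021] yaxis ang -1.708 j7 -0.493 w 0.0692 g 0.0 F [0.4 0.6 0.2]
board top -56.8 -35.0 size 67.5 19.1 t 1.1 x range -90.3 -23.2
board top -56.9 37.2 size 67.0 19.3 t 0.5 x range -90.4 -23.3
scene [ 0.4436 -0.4318 -0.1331 69.9711 22.1299]
wrist [ 0.4456 -0.4345 -0.1332 69.6828 22.9786]
units [0.34 1.55] 6.55
```

Request:
carry_out([
  [0.17,0.78,0.6,0],
  [0.17,0.77,0.6,0],
  [0,0,0.8,0],
  [0,0,0.8,0],
  [0,0,0.8,0],
  [0,0,0.8,0],
  [0,0,0.8,0],
  [0,0,0.8,0],
  [0,0,0.4,0],
  [0,0,0.16,0],
])

```text
time: 100.5
position: [0.445, -0.4327, 0.0029]
orientation: [-0.0, 0.998, -0.067, -0.0]
wrist_force: [-0.1, 0.3, -0.7]
gripper_width: 0.0687
grip_force: 0.0
```

Request:
carry_out([
  [0,0,0,0],
  [0,0,0,0],
  [0,0,0,0],
  [0,0,0,0],
  [0,0,0,0],
  [0,0,0,0],
  [0,0,0,0],
  [0,0,-0.3,0],
  [0,0,-0.7,0],
  [0,0,-1,0],
], claw=1)

```text
time: 101.75
position: [0.4448, -0.4324, 0.0647]
orientation: [-0.0, 0.998, -0.067, -0.001]
wrist_force: [0.5, 0.6, -0.6]
gripper_width: 0.0357
grip_force: 30.0
```

Request:
carry_out([
  [1,-0.6,-0.8,-0.3],
  [1,-1,-0.8,0],
  [1,-1,-0.8,0],
  [0,-1,-0.8,0],
  [0,-1,-0.8,0],
  [0,-1,0,0],
  [0,-1,0,0],
  [0,-1,0,0],
  [0,-1,0,0],
  [0,-1,0,0],
])

```text
time: 103.0
position: [0.5666, -0.1561, 0.1848]
orientation: [-0.0, 0.998, -0.055, 0.0]
wrist_force: [-0.4, 0.2, -0.2]
gripper_width: 0.0354
grip_force: 30.0
```

Request:
carry_out([
  [0,-1,0,0],
  [0,-1,0,0],
  [0,-1,0,0],
  [0,-1,0,0],
  [0,-1,0,0],
  [0,-1,0,0],
  [0,-1,0,0],
  [0,-1,0,0],
  [0,-1,0,0],
  [0,-1,0,0],
])

```text
time: 104.25
position: [0.5996, 0.142, 0.1849]
orientation: [-0.0, 0.998, -0.055, 0.0]
wrist_force: [-0.4, -0.0, 0.1]
gripper_width: 0.0354
grip_force: 30.0
```

```bash
python3 -c "
from h import *
st(); togo(-.045,.105,.145)"
```

```text
t 104.25 p [0.5996 0.142  0.1849] yaxis ang -1.681 j7 -1.37 w 0.0354 g 30.0 F [-0.4 -0.   0.1]
goal [0.5845 0.3163] world d [-0.0151  0.1743] tool units [-1.14 -5.72] dz down 1.33 rack now [-0.0107 -0.0666]
```

Request:
carry_out([
  [-0.19,-0.96,0,0],
  [-0.19,-0.96,0,0],
  [-0.19,-0.96,0,0],
  [-0.19,-0.96,0,0],
  [-0.19,-0.96,0,0],
  [-0.19,-0.95,0,0],
  [0,0,0.4,0],
  [0,0,0.4,0],
  [0,0,0.4,0],
  [0,0,0.1,0],
])

```text
time: 105.5
position: [0.5843, 0.3151, 0.1436]
orientation: [0.001, 0.998, -0.056, -0.001]
wrist_force: [0.0, 0.5, -0.9]
gripper_width: 0.0353
grip_force: 30.0
```

Request:
carry_out([
  [0,0,0.1,0],
  [0,0,0.1,0],
  [0,0,0.1,0],
  [0,0,0.1,0],
  [0,0,0.1,0],
  [0,0,0,0],
  [0,0,0,0],
  [0,0,0,0],
  [0,0,0,0],
  [0,0,0,0],
])

```text
time: 106.75
position: [0.5849, 0.3165, 0.1298]
orientation: [-0.0, 0.998, -0.055, 0.0]
wrist_force: [-1.0, -0.5, 3.6]
gripper_width: 0.0352
grip_force: 30.0
```

```bash
python3 -c "
from h import *
st(); togo(-.045,.105,.127)"
```

```text
t 106.75 p [0.5849 0.3165 0.1298] yaxis ang -1.681 j7 -1.604 w 0.0352 g 30.0 F [-1.  -0.5  3.6]
goal [0.5845 0.3163] world d [-0.0004 -0.0002] tool units [-0.01  0.01] dz down 0.09 rack now [-0.0446  0.1053]
```

Request:
carry_out([
  [0,0,0.09,0],
  [-0.08,0,0.03,0],
  [-0.08,0,0.03,0],
  [-0.08,0,0.03,0],
  [-0.08,0,0.03,0],
  [-0.06,0,0.02,0],
  [-0.06,0,0.02,0],
  [-0.06,0,0.02,0],
  [0,0,0,0],
  [0,0,0,0],
])

```text
time: 108.0
position: [0.5743, 0.3178, 0.1232]
orientation: [-0.001, 0.998, -0.056, 0.005]
wrist_force: [11.4, 1.2, 3.0]
gripper_width: 0.0353
grip_force: 30.0
```

Request:
carry_out([
  [-0.05,0,0.01,0],
  [-0.05,0,0.01,0],
  [0,0,0,0],
  [0,0,0,0],
  [0,0,0,0],
  [0,0,0,0],
  [0,0,0,0],
  [0,0,0,0],
  [0,0,0,0],
  [0,0,0,0],
])

```text
time: 109.25
position: [0.574, 0.3178, 0.1237]
orientation: [-0.001, 0.998, -0.056, 0.008]
wrist_force: [17.6, 0.5, 3.4]
gripper_width: 0.0356
grip_force: 30.0
```

Request:
carry_out([
  [0,0,0,0],
  [0,0,0,0],
  [0,0,0,0],
  [0,0,0,0],
  [0,0,-0.2,0],
  [0,0,-0.6,0],
  [0,0,-0.9,0],
  [0,0,-0.9,0],
  [0,0,-0.5,0],
  [-0.5,0,0,0],
], claw=-0.15)

```text
time: 110.5
position: [0.5525, 0.3196, 0.2154]
orientation: [-0.001, 0.998, -0.056, 0.001]
wrist_force: [0.3, 0.2, 0.1]
gripper_width: 0.0531
grip_force: 0.0
```

Request:
carry_out([
  [-1,-1,0,0],
  [-1,-1,0,0],
  [-1,-1,0,0],
  [-1,-1,0,0],
  [-1,-1,0,0],
  [-1,-1,0,0],
  [-1,-1,0,0],
  [-1,-1,0,0],
  [0,-1,0,0],
  [0,0,0,0],
])

```text
time: 111.75
position: [0.3404, 0.6162, 0.2122]
orientation: [0.001, 0.999, -0.053, -0.0]
wrist_force: [0.1, -0.3, -0.4]
gripper_width: 0.053
grip_force: 0.0
```

```bash
python3 -c "
from h import *
st(); board(); tiles('top'); c=cam('top'); s=cam('scene')
a=cv2.resize(c['image'][110:290,55:275],None,fx=3,fy=3)[:,:,::-1]; b=cv2.resize(s['image'][100:280,190:420],(0,0),fx=1,fy=1)[:,:,::-1]
a=cv2.resize(c['image'][110:290,60:270],None,fx=2.1,fy=2.1,interpolation=2)[:,:,::-1]; b=cv2.resize(s['image'][90:270,220:420],None,fx=1.75,fy=2.1,interpolation=2)[:,:,::-1]
cv2.imwrite('pics/fin.png',np.hstack([a,b])[:,:800])"
```

```text
t 111.75 p [0.3404 0.6162 0.2122] yaxis ang -1.677 j7 -2.219 w 0.053 g 0.0 F [ 0.1 -0.3 -0.4]
board top -56.8 -104.9 size 20.4 66.8 t 89.9 x range -90.2 -23.4
board top -56.8 -35.0 size 67.5 19.1 t 1.1 x range -90.3 -23.2
board top -57.0 37.2 size 66.8 19.3 t 0.5 x range -90.4 -23.5
board top -56.7 105.3 size 19.3 67.3 t 89.6 x range -90.3 -23.0
```

View pics/fin.png

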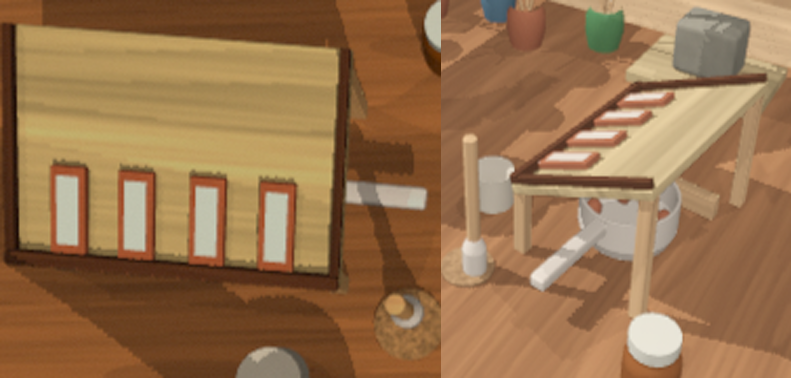

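All four tiles lie flat in a row against the cleat, at about (70,205), (137,212), (208,220) and (277,225). The bowl is under the rack with its handle out, and the pestle stands on the coaster, so I'm handing in.

```bash
python3 -c "
from h import *
print(order.sign_off())"
```

```text
the job is handed in; nothing more can be done
None
```

I handed the job in at about 112 s of the 210 s: about 6.5 rounds stirred, the pestle back upright on its coaster, the bowl pushed up to the stop rail with its handle out, and all four tiles flat against the cleat, glazed side up; all six beads were in the bowl when last counted, before it went under the rack.

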